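Put the pigment bottles back in the colour rack

ROBOT

A 6-joint arm with a two-finger parallel gripper is mounted at the origin on the work surface. World frame = base frame: x ahead of the robot, y to its left, z up, the work surface at z = 0. Lengths are in mm, angles in rad, forces in N, time in s.
With the tool pointing down it reaches from about 350 to 875 mm from the base axis. Payload 4.2 kg.
Tool frame: the origin (TCP) lies at the very end of the fingers, on their centre line; the grasp point (between the pads) lies 19 mm behind it (arm.grasp_offset is the distance from the TCP to the grasp point, in mm); z points along the fingers, y is the direction in which the jaws open and shut (so a half turn about z gives the same grasp; the last joint's range is limited). The gripper opens to 85 mm and grips with 20 to 120 N. Pads are 22 mm wide; open, the fingers measure 114 mm over their backs; the gripper's body (76 mm by 85 mm) begins 54 mm behind the grasp point. The pads swing forward as they close: fully open they stand 13 mm farther back than shut.
Start: joints at [1.502, 0.385, 0.008, 0, -1.194, -0.259], TCP at [201.193, 591.71, 231.312] pointing down, gripper open.
Joint ranges: [-3.14, 3.14], [-1.21, 2.06], [-1.07, 1.41], [-3.16, 2.05], [-2.99, -0.16], [-3.1, 3.1]. Speed limits (rad/s): [2.79, 2.79, 3.14, 3.14, 3.14, 3.14].

INTERFACE

Orientations are given as a unit quaternion [x, y, z, w].
In Python, from bench import arm gives the robot as it stands.
- The arm moves only by the tool arm_command, never from a script. Its argument "commands" is one flat list of numbers, 4 for each row, row after row: the shift along the tool's x, y, z in m, then the turn about the tool's z in degrees. In form: [tx, ty, tz, roll, tx, ty, tz, roll, ...]. A call has exactly 5 rows; each row shifts and turns the pose as measured when the row begins, along the tool's axes as they then stand; what a row does not reach is not made up. A row lasts 1/10 s, in which the tool goes at most 50 mm and 8.59 degrees, less where a joint would pass 70% of its speed; a pose out of reach is approached as far as the arm can. A call with a gripper value outside its range is refused whole. "jaw" is the opening, from 0 (shut) to 1 (fully open), set as the call begins (left out, the last holds). The fingers move at their own pace and stop on an object; the grip force is fixed at half the most. Time passes only in rows, so rows that do not move let the fingers close, or fill a call up. It gives the time, the measured TCP pose, the force and the opening at its end, in the units of the state.
- arm.read_state(): the state, without advancing time (a new reading comes with each control period).
- arm.get_image(name): name is "scene" or "top"; returns the picture (480x640x3 uint8, red, green, blue); there is no depth.
- arm.camera_info(name): a dict with "camera_matrix" (3x3 intrinsics, pixels), "k1" (the pictures are not rectified: a ray, as slopes to the right and down, at radius r is drawn at 1 + k1 r^2 times it, then the intrinsics apply), "world_from_camera" (4x4, takes a point from camera to world coordinates). Camera axes: x right, y down, z forward; pixel columns grow to the right and rows downward; lengths in mm; the calibration is good to about 2 mm. A picture is of the moment at which its call begins. camera_info takes no time and is no camera call.
- arm.job_done(): hands the job in, once; it reports no verdict.
Trained networks look in the newest picture that a camera, given by its name, has taken for a name from the list of things; names that differ only in an ending like _2 or _b are one class to them, and where a whole thing is asked for, a point or a joint stands for the part that bears it (a point fixed in the world has none). Each returns a list of dicts, best first, with "confidence" (0 to 1); they miss things now and then, are a little off and sometimes report something else, mostly with a low value. They report only what shows in the picture. A call takes as long as a camera call.
- arm.regions_of(camera, target): "mask" (480x640 bool, what is visible of it).
- arm.place_of(camera, target): "centre" ([x, y, z] in mm, in the coordinates of the camera as it stood for that picture, good to about 4 mm: a listed point, or the origin of a listed thing).
The state is a dict: "clock": time; "joints": joint angles; "joint_vel": joint speeds; "joint_efforts": joint torques, N m; "position": TCP position; "ee_rot": TCP orientation; "contact_force": force on the tool from outside, world axes, zero at the start; "wrist_torque": the same for the moment, N m; "gripper_width": finger opening in mm.
Only numpy, scipy, OpenCV 4.12 (cv2) and the standard library are available. Lean on these libraries where they do the work, as an engineer would, in place of code of your own. Each camera call takes 0.05 s, during which the arm holds its last target.

TASK

The colour mix is done: put the four loose pigment bottles (red, yellow, green and blue) back in the rack, each standing upright, nozzle up, fully down in the well of its own colour. Lower each bottle into its well rather than dropping it in, and do not disturb the black and white bottles that already stand in the rack.

Things in the scene. Friction and masses are not known exactly. Their poses are not given: they have to be found in the camera images.
- red_mid (a point): Squeeze bottle of red pigment, 84 mm tall, 50 to 110 g: round red body 38 mm across, straight-sided for the lower 56 mm, above it a shoulder, a 23 mm wide white cap and a slim nozzle. Loose, standing on the table; grip its straight sides from above. The point is on its axis, half-way up (42 mm above its underside); z is its axis, nozzle up.
- yellow_mid (a point): Squeeze bottle of yellow pigment, 84 mm tall, 50 to 110 g: round yellow body 38 mm across, straight-sided for the lower 56 mm, above it a shoulder, a 23 mm wide white cap and a slim nozzle. Loose, standing on the table; grip its straight sides from above. The point is on its axis, half-way up (42 mm above its underside); z is its axis, nozzle up.
- green_mid (a point): Squeeze bottle of green pigment, 84 mm tall, 50 to 110 g: round green body 38 mm across, straight-sided for the lower 56 mm, above it a shoulder, a 23 mm wide white cap and a slim nozzle. Loose, standing on the table; grip its straight sides from above. The point is on its axis, half-way up (42 mm above its underside); z is its axis, nozzle up.
- blue_mid (a point): Squeeze bottle of blue pigment, 84 mm tall, 50 to 110 g: round blue body 38 mm across, straight-sided for the lower 56 mm, above it a shoulder, a 23 mm wide white cap and a slim nozzle. Loose, standing on the table; grip its straight sides from above. The point is on its axis, half-way up (42 mm above its underside); z is its axis, nozzle up.
- red_well (a point): Empty red well, one of six in the fixed rack's single row (60 mm apart): round blind hole in black plastic, 50 mm wide, 14 mm deep, with red rim and floor. The point is the mouth's centre, level with the rack's top, 19 mm above the table; z up, y along the row, x across it, where fingers have free room; the next wells may hold bottles. A seated bottle's half-way point is 28 mm above this point.
- yellow_well (a point): Empty yellow well, one of six in the fixed rack's single row (60 mm apart): round blind hole in black plastic, 50 mm wide, 14 mm deep, with yellow rim and floor. The point is the mouth's centre, level with the rack's top, 19 mm above the table; z up, y along the row, x across it, where fingers have free room; the next wells may hold bottles. A seated bottle's half-way point is 28 mm above this point.
- green_well (a point): Empty green well, one of six in the fixed rack's single row (60 mm apart): round blind hole in black plastic, 50 mm wide, 14 mm deep, with green rim and floor. The point is the mouth's centre, level with the rack's top, 19 mm above the table; z up, y along the row, x across it, where fingers have free room; the next wells may hold bottles. A seated bottle's half-way point is 28 mm above this point.
- blue_well (a point): Empty blue well, one of six in the fixed rack's single row (60 mm apart): round blind hole in black plastic, 50 mm wide, 14 mm deep, with blue rim and floor. The point is the mouth's centre, level with the rack's top, 19 mm above the table; z up, y along the row, x across it, where fingers have free room; the next wells may hold bottles. A seated bottle's half-way point is 28 mm above this point.
- black_mid (a point): Squeeze bottle of black pigment, 84 mm tall, 50 to 110 g: round black body 38 mm across, straight-sided for the lower 56 mm, above it a shoulder, a 23 mm wide grey cap and a slim nozzle. It already stands in its own black well in the same row of the rack and stays there. The point is on its axis, half-way up (42 mm above its underside).
- white_mid (a point): Squeeze bottle of white pigment, 84 mm tall, 50 to 110 g: round white body 38 mm across, straight-sided for the lower 56 mm, above it a shoulder, a 23 mm wide grey cap and a slim nozzle. It already stands in its own white well in the same row of the rack and stays there. The point is on its axis, half-way up (42 mm above its underside).

How it is judged:
By the outcome, as a careful person would: the job done as asked, in the order asked, and still so for the second after the job is handed in, with the robot touching nothing.
It also fails if it takes over 102 s, if anything falls off the work surface, if the arm or the gripper's body presses on something with over 40 N, if the wrist force passes 120 N, or if a joint passes its speed limit or range.

## Working session

There is one attempt and no reset: what is moved stays moved. The work goes in short steps, Python scripts to look and compute and a tool call to move; the robot and the scene stay as the last step left them, time stands still between calls to the robot, and variables do not carry over. Pictures are saved under pics/ and viewed, and the job is handed in when it is done.

Besides the shell and the picture viewer there is one more tool, called after ">>>" as name(argument=value, ...) on one line, values as JSON. arm_command: Moves the arm, as the interface text tells. Its arguments: {"type":"object","properties":{"commands":{"type":"array"},"jaw":{"type":"number"}},"required":["commands"]}

```bash
ls; mkdir -p pics; python3 - <<'E'
from bench import arm
import cv2
print(arm.read_state())
for n in ("scene","top"):
    im=arm.get_image(n); cv2.imwrite(f"pics/{n}0.png",im[:,:,::-1]); print(arm.camera_info(n))
E
```

```text
pics
{'clock': 0.0, 'joints': array([ 1.50160303e+00,  3.85535119e-01,  6.61389369e-03, -5.39497814e-04,
       -1.19402652e+00, -2.58596846e-01]), 'joint_vel': array([-0.0001885 , -0.00202181, -0.00095572,  0.00077307, -0.0007849 ,
        0.00110372]), 'joint_efforts': array([ 1.89476837e-04, -3.92293382e+01,  1.88398182e+01,  4.18614954e+00,
       -4.68139333e-03,  2.02665873e-06]), 'position': array([201.00315412, 591.15803595, 230.22386705]), 'ee_rot': array([ 9.86582397e-01, -1.63260389e-01, -1.47878538e-04,  1.09459631e-03]), 'contact_force': array([-0.63925849, -0.00943168, -0.42955797]), 'wrist_torque': array([-0.00284654, -0.0338879 , -0.02525517]), 'gripper_width': 85.44665358946067}
{'camera_matrix': array([[596.89401632,   0.        , 324.3193249 ],
       [  0.        , 596.89401632, 232.46570305],
       [  0.        ,   0.        ,   1.        ]]), 'k1': -0.09015241206211387, 'world_from_camera': array([[ 8.17876435e-01,  3.11325675e-01, -4.83895093e-01,
         1.12877467e+03],
       [ 5.74941071e-01, -4.75534207e-01,  6.65815277e-01,
        -8.22158825e+02],
       [-2.28232781e-02, -8.22765788e-01, -5.67922139e-01,
         7.74740810e+02],
       [ 0.00000000e+00,  0.00000000e+00,  0.00000000e+00,
         1.00000000e+00]])}
{'camera_matrix': array([[453.96531909,   0.        , 322.05545392],
       [  0.        , 453.96531909, 237.03183547],
       [  0.        ,   0.        ,   1.        ]]), 'k1': -0.050478029397943255, 'world_from_camera': array([[-4.91394058e-02, -9.76079158e-01,  2.11789507e-01,
         3.48426504e+02],
       [-9.98791918e-01,  4.80540784e-02, -1.02717883e-02,
        -4.09323162e+00],
       [-1.51271149e-04, -2.12038398e-01, -9.77261324e-01,
         9.22446211e+02],
       [ 0.00000000e+00,  0.00000000e+00,  0.00000000e+00,
         1.00000000e+00]])}
```

View pics/scene0.png

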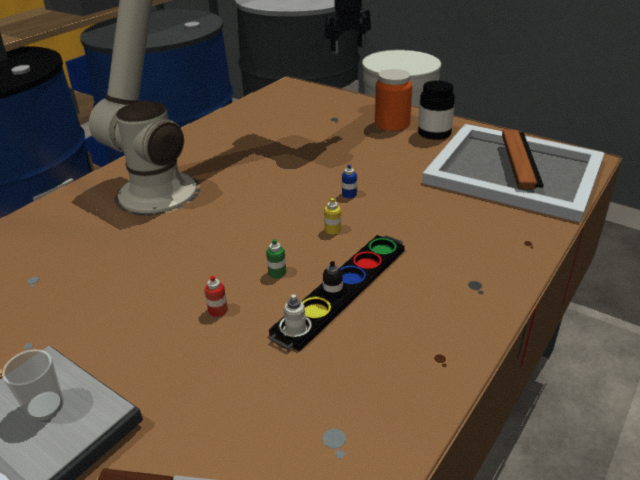

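View pics/top0.png

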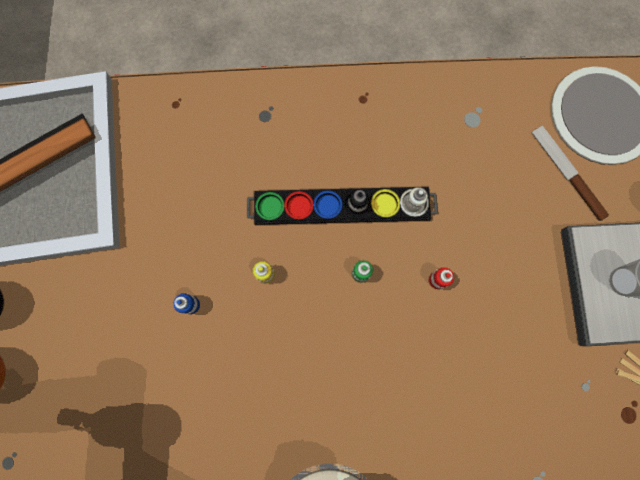

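```bash
cat > h.py <<'E'
import numpy as np, cv2
from bench import arm
def ray(cam,uv):
    c=arm.camera_info(cam);K=c["camera_matrix"];T=c["world_from_camera"]
    d=cv2.undistortPoints(np.array([[uv]],float),K,np.array([c["k1"],0,0,0.]))[0,0]
    return T[:3,3],T[:3,:3]@np.array([d[0],d[1],1])
def proj(cam,P):
    c=arm.camera_info(cam);K=c["camera_matrix"];T=c["world_from_camera"]
    p=T[:3,:3].T@(np.array(P,float)-T[:3,3]);s=p[:2]/p[2];s=s*(1+c["k1"]*(s@s))
    return K[:2,:2]@s+K[:2,2]
def at_z(cam,uv,z):
    o,d=ray(cam,uv);return o+d*(z-o[2])/d[2]
def tri(a,b):
    (o1,d1),(o2,d2)=a,b
    d1=d1/np.linalg.norm(d1);d2=d2/np.linalg.norm(d2)
    t=np.linalg.lstsq(np.stack([d1,-d2],1),o2-o1,rcond=None)[0]
    p,q=o1+t[0]*d1,o2+t[1]*d2
    return (p+q)/2,np.linalg.norm(p-q)
def world(cam,p):
    T=arm.camera_info(cam)["world_from_camera"];return T[:3,:3]@p+T[:3,3]
E
python3 - <<'E'
from h import *
np.set_printoptions(precision=1,suppress=True)
for c in "red yellow green blue".split():
  for s in ("_mid","_well"):
    out=[]
    for cam in ("scene","top"):
        for r in arm.place_of(cam,c+s)[:2]: 
            w=world(cam,r["centre"]);out.append((cam,w,proj(cam,w),round(r["confidence"],2)))
    print(c+s,*out,sep="\n   ")
for c in ("black_mid","white_mid"):
    for r in arm.place_of("top",c)[:1]:
        w=world("top",r["centre"]);print(c,w,proj("top",w),r["confidence"])
print(arm.read_state()["clock"])
E
```

```text
red_mid
   ('scene', array([ 448.3, -242.1,   42.4]), array([215.9, 292.8]), 0.69)
   ('top', array([ 447.7, -245.9,   43.4]), array([443.4, 276.9]), 0.75)
   ('top', array([619.8,  34.6,  18.7]), array([297.1, 202.6]), 0.69)
red_well
   ('scene', array([612. ,  29. ,  20.4]), array([364.5, 258.8]), 0.56)
   ('top', array([616.3,  34.9,  17.8]), array([297. , 204.3]), 0.63)
yellow_mid
   ('scene', array([475.6, 105.3,  39.7]), array([331.3, 215. ]), 0.62)
   ('scene', array([615.7,  29.7,  22. ]), array([366.2, 258.6]), 0.44)
   ('top', array([476.1, 107.5,  39.8]), array([262. , 271.7]), 0.79)
yellow_well
   ('scene', array([ 615.6, -148.1,   15.5]), array([316.5, 308.7]), 0.76)
   ('top', array([ 615.1, -147.8,   18.1]), array([384.9, 200.7]), 0.81)
green_mid
   ('scene', array([470. , -92.4,  39. ]), array([274.4, 258.4]), 0.86)
   ('top', array([466.9, -88.4,  44.5]), array([362.3, 271.2]), 0.92)
green_well
   ('scene', array([617.8,  89.6,  16.5]), array([381.7, 246.9]), 0.7)
   ('top', array([616.7,  93.3,  18.8]), array([268.8, 205.3]), 0.6)
blue_mid
   ('scene', array([420.9, 256.1,  41.3]), array([347.6, 180.1]), 0.82)
   ('top', array([420.7, 257.3,  42.3]), array([185.3, 303.5]), 0.62)
   ('top', array([614.5, -90.4,  46.6]), array([358.5, 198.2]), 0.6)
blue_well
   ('scene', array([615.9, -32.2,  22.8]), array([350.1, 273.8]), 0.58)
   ('top', array([610.2, -28.6,  19.2]), array([327.7, 205.5]), 0.84)
black_mid [612.3 -89.3  47.2] [358.  199.2] 0.89
1.0
```

```bash
python3 - <<'E'
from h import *
np.set_printoptions(precision=1,suppress=True)
for cam in ("scene","top"): arm.get_image(cam)
for c in "red yellow green blue".split():
  for s in ("_mid","_well"):
    rr={}
    for cam in ("scene","top"):
        for r in arm.regions_of(cam,c+s)[:1]:
            v,u=np.nonzero(r["mask"]);
            cn=max(cv2.findContours(r["mask"].astype(np.uint8),0,2)[0],key=len)
            (x,y,w,h)=cv2.boundingRect(cn); rr[cam]=np.array([x+(w-1)/2,y+(h-1)/2]); print(c+s,cam,round(r["confidence"],2),len(u),(x,y,w,h),np.array([u.mean(),v.mean()]), at_z(cam,rr[cam],19 if s=="_well" else 42))
    if len(rr)==2: print("   tri",*tri(ray("scene",rr["scene"]),ray("top",rr["top"])))
E
```

```text
red_mid scene 0.92 698 (204, 277, 23, 40) [215.  297.9] [ 454.  -250.6   42. ]
red_well scene 0.8 556 (348, 249, 39, 24) [367.  260.3] [618.4  28.5  19. ]
red_well top 0.64 812 (285, 191, 29, 31) [298.8 205.5] [612.1  30.8  19. ]
   tri [614.6  32.   14.7] 3.05190653263397
yellow_mid scene 0.85 485 (324, 199, 17, 35) [332.3 217.4] [481.4  99.7  42. ]
yellow_mid top 0.83 344 (253, 262, 22, 21) [263.4 272.3] [475.  104.4  42. ]
   tri [476.4 105.6  36.8] 1.5832063179347227
yellow_well scene 0.73 609 (303, 294, 34, 30) [317.5 307.8] [ 622.3 -147.5   19. ]
yellow_well top 0.79 854 (371, 189, 30, 31) [385.6 203.8] [ 607.7 -148.3   19. ]
   tri [ 614.  -145.7   12.2] 11.293076145953911
green_mid scene 0.71 631 (266, 239, 20, 39) [275.6 259.7] [473.7 -92.9  42. ]
green_well scene 0.97 508 (364, 235, 37, 23) [382.5 246. ] [618.3  90.   19. ]
green_well top 0.63 875 (256, 191, 30, 31) [270.2 206.4] [615.1  89.7  19. ]
   tri [616.5  90.7  17.4] 2.4572654500553166
blue_mid scene 0.75 442 (342, 165, 16, 33) [349.2 182.6] [427.9 253.8  42. ]
blue_mid top 0.59 451 (173, 293, 27, 21) [186.1 303.3] [421.7 256.   42. ]
   tri [423.2 258.3  37.9] 3.1013591878396904
blue_well scene 0.57 502 (340, 262, 32, 27) [354.1 275. ] [624.4 -25.3  19. ]
blue_well top 0.57 881 (314, 190, 30, 31) [328. 205.] [611.3 -30.2  19. ]
   tri [617.7 -26.2  14.7] 12.89057375291933
```

>>> arm_command(commands=[0,0,0,8,0,0,0,8,0,0,0,8,0,0,0,8,0,0,0,8], jaw=1)

```text
clock: 2.4
position: [201.2, 591.7, 231.3]
ee_rot: [0.865, -0.503, -0.0, -0.0]
contact_force: [-1.0, -0.3, -0.1]
gripper_width: 85.4
```

>>> arm_command(commands=[0,0,0,8,0,0,0,8,0,0,0,8,0,0,0,6,0,0,0,0])

```text
clock: 2.9
position: [201.2, 591.7, 231.3]
ee_rot: [-0.697, 0.717, 0.0, -0.0]
contact_force: [-0.2, 0.1, 0.3]
gripper_width: 85.2
```

```bash
cat > st.py <<'E'
from h import *
import sys
np.set_printoptions(precision=4,suppress=True)
s=arm.read_state();r=s["ee_rot"];print(s["clock"],s["position"],"yaw",np.degrees(2*np.arctan2(r[1],r[0])),r,s["joints"],s["gripper_width"],s["contact_force"])
E
python3 st.py
```

```text
2.9 [201.1904 591.6994 231.3056] yaw 268.33369607518586 [-0.6968  0.7173  0.     -0.    ] [ 1.5016  0.3847  0.0079 -0.     -1.194  -1.5307] 85.21316122938893 [-0.2118  0.1489  0.3163]
```

>>> arm_command(commands=[0.035,-0.033,0,-1.7,0.035,-0.033,0,0,0.035,-0.033,0,0,0.035,-0.033,0,0,0.035,-0.033,0,0])

```text
clock: 3.4
position: [368.0, 416.6, 230.5]
ee_rot: [0.716, -0.698, -0.0, -0.001]
contact_force: [0.7, 0.3, -0.4]
gripper_width: 85.3
```

>>> arm_command(commands=[0.035,-0.033,0,0,0.035,-0.033,0,0,0.045,0,0,0,0.045,0,0,0,0.045,0,0,0])

```text
clock: 3.9
position: [446.6, 206.0, 230.2]
ee_rot: [0.721, -0.693, 0.0, -0.002]
contact_force: [0.8, -0.2, 1.0]
gripper_width: 85.3
```

```bash
python3 st.py
```

```text
3.9 [446.6371 205.9721 230.2194] yaw -87.78830167853212 [ 0.7206 -0.6933  0.0004 -0.0022] [ 0.7634  0.1557 -0.3139  0.0007 -1.0968 -0.7252] 85.25632834604512 [ 0.845  -0.1854  1.0081]
```

>>> arm_command(commands=[0.045,0,0,2,0.045,0,0,0,0.045,0,0,0,0.045,0,0,0,0.045,0,0,0])

```text
clock: 4.4
position: [449.1, -28.0, 231.3]
ee_rot: [0.713, -0.701, 0.002, -0.004]
contact_force: [0.8, 0.4, -0.3]
gripper_width: 85.3
```

>>> arm_command(commands=[0.045,0,0,2,0.045,0,0,0,0.045,0,0,0,0.045,0,0,0,0.03,0,0,0])

```text
clock: 4.9
position: [446.8, -248.1, 232.6]
ee_rot: [-0.705, 0.709, -0.004, 0.006]
contact_force: [0.3, 0.7, 0.3]
gripper_width: 85.5
```

>>> arm_command(commands=[0,0,0,0,0,0,0,0,0,0,0,0,0,0,0,0,0,0,0,0])

```text
clock: 5.4
position: [446.3, -249.6, 232.5]
ee_rot: [-0.706, 0.708, -0.004, 0.006]
contact_force: [-0.7, -0.5, 0.3]
gripper_width: 85.5
```

```bash
python3 st.py
```

```text
5.4 [ 446.3257 -249.634   232.4851] yaw 269.8714853188072 [-0.7063  0.7079 -0.0037  0.006 ] [-0.1957  0.1849 -0.2686 -0.0064 -1.1045  0.1963] 85.47488312535062 [-0.6732 -0.5397  0.2975]
```

>>> arm_command(commands=[-0.005,-0.002,0.03,0,0,0,0.03,0,0,0,0.03,0,0,0,0.02,0,0,0,0,0])

```text
clock: 5.9
position: [453.2, -240.6, 122.3]
ee_rot: [0.71, -0.704, 0.007, -0.008]
contact_force: [-1.2, -0.2, -0.3]
gripper_width: 85.0
```

```bash
python3 st.py; cat > look.py <<'E'
from h import *
import sys
n=sys.argv[1]; 
out=[]
for a in sys.argv[2:]:
    cam,u,v=a.split(",");u,v=int(u),int(v)
    im=arm.get_image(cam)[max(v-80,0):v+80,max(u-100,0):u+100]
    out.append(cv2.resize(im,(400,320),interpolation=cv2.INTER_CUBIC) if im.shape[:2]==(160,200) else cv2.resize(im,(400,320)))
cv2.imwrite(f"pics/{n}.png",np.hstack(out)[:,:,::-1])
E
python3 look.py a1 scene,215,270 top,440,270
```

```text
5.9 [ 453.1716 -240.5857  122.2942] yaw -89.56970684398763 [ 0.7097 -0.7044  0.0071 -0.008 ] [-0.1744  0.2996 -0.425  -0.0068 -0.8253  0.1864] 84.98803554087482 [-1.1702 -0.2391 -0.3174]
```

View pics/a1.png

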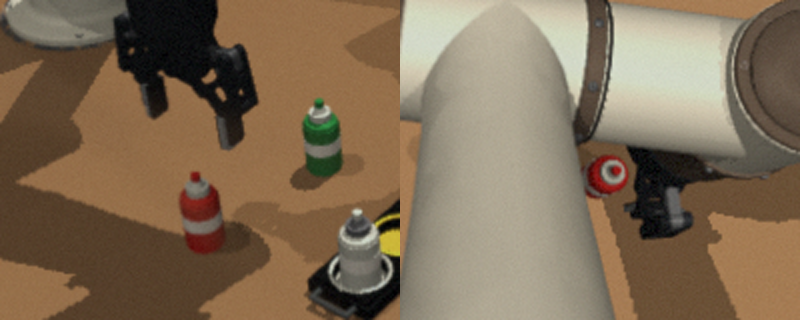

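```bash
python3 - <<'E'
from h import *
s=arm.read_state();p=s["position"]
for cam in("scene","top"):
    print(cam,proj(cam,p),[proj(cam,p+np.array([sx*45,0,0])) for sx in(-1,1)])
E
```

```text
scene [213.07993372 259.23226428] [array([195.55917529, 251.132065  ]), array([231.37675404, 267.67510535])]
top [452.3806137  267.10989383] [array([455.10472924, 292.40828791]), array([449.67664009, 242.36703985])]
```

>>> arm_command(commands=[0.003,0.007,0.01,0,0,0,0.015,0,0,0,0.015,0,0,0,0.01,0,0,0,0,0])

```text
clock: 6.5
position: [452.4, -245.6, 78.4]
ee_rot: [0.71, -0.703, 0.015, -0.013]
contact_force: [0.4, 0.2, -0.3]
gripper_width: 84.9
```

```bash
cat >> st.py <<'E'
from scipy.spatial.transform import Rotation as R
M=R.from_quat(r).as_matrix();print("toolz",M[:,2])
if len(sys.argv)>1:
    t=np.array([float(a) for a in sys.argv[1].split(",")]);print("tool delta mm",M.T@(t-s["position"]))
E
python3 st.py 448,-244,24
```

```text
6.5 [ 452.3939 -245.5809   78.4037] yaw -89.43934378691249 [ 0.7104 -0.7035  0.0154 -0.0126] [-0.1839  0.3555 -0.4832 -0.0057 -0.6925  0.198 ] 84.92165467043782 [ 0.3982  0.2285 -0.3138]
toolz [ 0.0396 -0.0036 -0.9992]
tool delta mm [-1.8428  6.5279 54.1808]
```

>>> arm_command(commands=[0,0.004,-0.05,0,0,0,-0.05,0,0,0,0,0,0,0,0,0,0,0,0,0])

```text
clock: 7.0
position: [444.7, -246.2, 183.2]
ee_rot: [0.711, -0.703, 0.016, -0.013]
contact_force: [-0.3, 0.2, -0.2]
gripper_width: 85.3
```

```bash
python3 st.py 448,-244,24
```

```text
7.0 [ 444.7334 -246.1534  183.1948] yaw -89.41507037955074 [ 0.7106 -0.7033  0.0164 -0.0127] [-0.1874  0.2112 -0.3708 -0.0033 -0.9474  0.1994] 85.26646976120493 [-0.33    0.2416 -0.2259]
toolz [ 0.0411 -0.0051 -0.9991]
tool delta mm [ -2.9969   3.2491 159.1815]
```

>>> arm_command(commands=[0,0,-0.01,0,0,0,-0.01,0,0,0,-0.01,0,0,0,-0.01,0,0,0,-0.01,0])

```text
clock: 7.5
position: [440.9, -245.5, 233.6]
ee_rot: [0.711, -0.703, 0.013, -0.011]
contact_force: [-0.9, -0.6, -0.2]
gripper_width: 85.4
```

```bash
python3 st.py 448,-244,24
```

```text
7.5 [ 440.8924 -245.5311  233.557 ] yaw -89.42824173385303 [ 0.7105 -0.7035  0.013  -0.0106] [-0.1878  0.1617 -0.2964 -0.0034 -1.0792  0.1993] 85.44688763266728 [-0.8833 -0.5677 -0.225 ]
toolz [ 0.0334 -0.0033 -0.9994]
tool delta mm [ -2.2293  -0.1263 209.6712]
```

>>> arm_command(commands=[0,0,-0.015,0,0,0,-0.015,0,0,0,-0.015,0,0,0,-0.015,0,0,0,-0.015,0])

```text
clock: 8.0
position: [437.7, -245.1, 313.8]
ee_rot: [0.711, -0.703, 0.013, -0.01]
contact_force: [-0.3, -0.3, 0.3]
gripper_width: 85.4
```

>>> arm_command(commands=[0,0,-0.015,0,0,0,-0.015,0,0,0,-0.015,0,0,0,-0.015,0,0,0,-0.015,0])

```text
clock: 8.5
position: [434.1, -244.6, 395.4]
ee_rot: [0.711, -0.703, 0.014, -0.011]
contact_force: [0.1, -0.3, -0.7]
gripper_width: 85.3
```

```bash
python3 st.py 448,-244,24
```

```text
8.5 [ 434.1113 -244.5622  395.4337] yaw -89.41220397603325 [ 0.7106 -0.7034  0.0136 -0.0111] [-0.1886  0.073   0.0005 -0.0032 -1.4633  0.1991] 85.33519471376243 [ 0.1498 -0.2553 -0.7062]
toolz [ 0.035  -0.0034 -0.9994]
tool delta mm [ -1.8305  -0.9145 371.688 ]
```

>>> arm_command(commands=[0,0,0.05,0,0,0,0.05,0,0,0,0.05,0,0,0,0.05,0,0,0,0,0])

```text
clock: 9.0
position: [446.3, -247.6, 200.2]
ee_rot: [0.71, -0.703, 0.022, -0.015]
contact_force: [-0.5, -0.4, -1.3]
gripper_width: 85.2
```

```bash
python3 st.py 448,-244,24
```

```text
9.0 [ 446.3043 -247.5942  200.1554] yaw -89.42735222187972 [ 0.7104 -0.7033  0.0223 -0.0154] [-0.1885  0.1914 -0.3508 -0.0009 -0.9745  0.199 ] 85.20611708877345 [-0.5428 -0.3589 -1.2748]
toolz [ 0.0533 -0.0094 -0.9985]
tool delta mm [ -5.3243   7.6452 175.9538]
```

>>> arm_command(commands=[0,-0.02,0,0,0,-0.02,0,0,0,-0.02,0,0,0,-0.02,0,0,0,-0.02,0,0])

```text
clock: 9.5
position: [552.3, -249.1, 220.9]
ee_rot: [0.711, -0.703, 0.029, -0.017]
contact_force: [0.4, -0.4, 0.8]
gripper_width: 85.6
```

```bash
python3 st.py 448,-244,24
```

```text
9.5 [ 552.3207 -249.0902  220.9046] yaw -89.33068869842361 [ 0.7108 -0.7026  0.0291 -0.0169] [-0.1534  0.3269 -0.1107  0.0076 -1.0662  0.1616] 85.55431246314104 [ 0.4138 -0.4429  0.7796]
toolz [ 0.0651 -0.0168 -0.9977]
tool delta mm [ -9.7031 116.8169 189.578 ]
```

>>> arm_command(commands=[0,0.02,0,0,0,0.02,0,0,0,0.02,0,0,0,0.02,0,0,0,0.02,0,0])

```text
clock: 10.0
position: [462.1, -253.4, 231.0]
ee_rot: [0.713, -0.7, 0.041, -0.021]
contact_force: [1.1, 0.3, 0.6]
gripper_width: 85.7
```

```bash
python3 st.py 448,-244,24
```

```text
10.0 [ 462.0817 -253.4113  230.9524] yaw -88.9906851483724 [ 0.7126 -0.7001  0.0408 -0.021 ] [-0.1874  0.1732 -0.2978  0.0123 -1.0087  0.1989] 85.69462969620771 [1.0846 0.2946 0.6228]
toolz [ 0.0874 -0.0272 -0.9958]
tool delta mm [-15.5791  31.8436 204.5958]
```

>>> arm_command(commands=[0,0,0,0,0,0,0,0,0,0,0,0,0,0,0,0,0,0,0,0])

```text
clock: 10.5
position: [465.7, -255.0, 241.3]
ee_rot: [0.713, -0.7, 0.048, -0.024]
contact_force: [0.5, -0.1, -0.3]
gripper_width: 85.3
```

```bash
python3 st.py 448,-244,24
```

```text
10.5 [ 465.6962 -254.9737  241.3334] yaw -88.93372197120762 [ 0.7126 -0.6995  0.0476 -0.0239] [-0.1875  0.1643 -0.2838  0.0154 -1.0169  0.1988] 85.30830886447336 [ 0.4921 -0.0821 -0.3045]
toolz [ 0.1013 -0.0325 -0.9943]
tool delta mm [-18.7439  39.2691 213.9485]
```

>>> arm_command(commands=[0,0.015,0,0,0,0,0,0,0,0,0,0,0,0,0,0,0,0,0,0])

```text
clock: 11.0
position: [449.7, -255.2, 238.7]
ee_rot: [0.713, -0.699, 0.047, -0.023]
contact_force: [-0.7, -1.2, 0.2]
gripper_width: 85.5
```

```bash
python3 st.py 448,-244,24
```

```text
11.0 [ 449.6978 -255.1683  238.7323] yaw -88.91419082756407 [ 0.7128 -0.6994  0.0465 -0.0232] [-0.1945  0.1434 -0.3159  0.0146 -1.0083  0.2063] 85.53695340263431 [-0.6833 -1.2063  0.1517]
toolz [ 0.0988 -0.032  -0.9946]
tool delta mm [-18.4721  22.537  213.0456]
```

>>> arm_command(commands=[0,0.05,0,0,0,0,0,0,0,0,0,0,0,0,0,0,0,0,0,0])

```text
clock: 11.5
position: [398.5, -256.0, 232.3]
ee_rot: [0.713, -0.699, 0.045, -0.022]
contact_force: [0.3, 0.9, -0.4]
gripper_width: 85.4
```

```bash
python3 st.py 448,-244,24
```

```text
11.5 [ 398.5398 -255.9752  232.2685] yaw -88.88827331820386 [ 0.713  -0.6993  0.0452 -0.0223] [-0.2204  0.0731 -0.4133  0.0116 -0.984   0.2339] 85.44725042905971 [ 0.3032  0.878  -0.4361]
toolz [ 0.0957 -0.0313 -0.9949]
tool delta mm [-17.9928 -29.68   211.5676]
```

>>> arm_command(commands=[0,-0.05,0,0,0,0,0,0,0,0,0,0,0,0,0,0,0,0,0,0])

```text
clock: 12.0
position: [450.4, -254.8, 236.3]
ee_rot: [0.713, -0.699, 0.045, -0.022]
contact_force: [-0.1, 0.2, 0.4]
gripper_width: 85.5
```

```bash
python3 st.py 448,-244,24
```

```text
12.0 [ 450.4412 -254.7814  236.2959] yaw -88.84706570446785 [ 0.7133 -0.6991  0.0447 -0.022 ] [-0.1934  0.1483 -0.316   0.0146 -1.0077  0.2064] 85.46854264722963 [-0.0615  0.1741  0.3768]
toolz [ 0.0945 -0.0311 -0.995 ]
tool delta mm [-17.8134  22.1158 210.6782]
```

>>> arm_command(commands=[0,0,-0.05,0,0,0,0,0,0,0,0,0,0,0,0,0,0,0,0,0])

```text
clock: 12.5
position: [443.9, -253.4, 288.1]
ee_rot: [0.713, -0.699, 0.045, -0.022]
contact_force: [-0.2, -1.0, -0.5]
gripper_width: 85.2
```

```bash
python3 st.py 448,-244,24
```

```text
12.5 [ 443.933  -253.4434  288.0659] yaw -88.88493697673377 [ 0.713  -0.6993  0.0452 -0.0221] [-0.193   0.0996 -0.2402  0.0142 -1.1312  0.207 ] 85.18479176476895 [-0.1503 -0.9859 -0.4915]
toolz [ 0.0954 -0.0317 -0.9949]
tool delta mm [-18.2254  20.7785 262.8167]
```

>>> arm_command(commands=[0,0,0.05,0,0,0,0,0,0,0,0,0,0,0,0,0,0,0,0,0])

```text
clock: 13.0
position: [450.3, -256.3, 241.6]
ee_rot: [0.713, -0.699, 0.048, -0.023]
contact_force: [0.1, -0.6, 0.9]
gripper_width: 85.4
```

```bash
python3 st.py 448,-244,24
```

```text
13.0 [ 450.3172 -256.3002  241.551 ] yaw -88.816023447494 [ 0.7134 -0.6988  0.0484 -0.0226] [-0.1947  0.1414 -0.3124  0.0181 -1.0114  0.2066] 85.381209033194 [ 0.1222 -0.6341  0.8889]
toolz [ 0.1006 -0.0354 -0.9943]
tool delta mm [-20.4937  23.7405 215.6421]
```

>>> arm_command(commands=[0,0.05,0,0,0,0,0,0,0,0.05,0,0,0,0,0,0,0,0,0,0])

```text
clock: 13.5
position: [355.1, -259.3, 236.5]
ee_rot: [0.714, -0.698, 0.052, -0.024]
contact_force: [0.3, 0.4, 0.2]
gripper_width: 85.6
```

```bash
python3 st.py 448,-244,24; python3 -c "
from h import *
print(arm.read_state()['joint_vel'])"
```

```text
13.5 [ 355.0765 -259.3233  236.5017] yaw -88.7455426040089 [ 0.7136 -0.6982  0.0522 -0.0239] [-0.251  -0.0009 -0.4818  0.0131 -0.9756  0.2662] 85.57615801590613 [0.3243 0.4279 0.1916]
toolz [ 0.1078 -0.0388 -0.9934]
tool delta mm [-22.232  -70.0049 220.5258]
[-0.01096659 -0.04497187 -0.04831985 -0.02198254 -0.03250016  0.00399461]
```

>>> arm_command(commands=[-0.05,0,0,0,-0.05,0,0,0,0,0,0,0,0,0,0,0,0,0,0,0])

```text
clock: 14.0
position: [359.2, -157.6, 238.1]
ee_rot: [0.712, -0.699, 0.057, -0.028]
contact_force: [-0.3, 0.5, -0.7]
gripper_width: 85.3
```

```bash
python3 st.py 448,-244,24
```

```text
14.0 [ 359.1988 -157.6442  238.1197] yaw -88.92259260807641 [ 0.7123 -0.699   0.0574 -0.0278] [ 0.0437 -0.1076 -0.5927  0.0557 -0.9672 -0.0538] 85.27353342043388 [-0.2907  0.4853 -0.7307]
toolz [ 0.1206 -0.0406 -0.9919]
tool delta mm [ 78.5322 -60.6485 226.5937]
```

>>> arm_command(commands=[0,0.05,0,0,0,0,0,0,0,0,0,0,0,0,0,0,0,0,0,0])

```text
clock: 14.5
position: [309.1, -162.5, 232.4]
ee_rot: [0.709, -0.703, 0.057, -0.027]
contact_force: [-0.1, 1.0, -0.5]
gripper_width: 85.2
```

```bash
python3 st.py 448,-244,24
```

```text
14.5 [ 309.0692 -162.4512  232.3869] yaw -89.52692065743459 [ 0.7086 -0.7028  0.0571 -0.0269] [ 0.0356 -0.1959 -0.6762  0.056  -0.9737 -0.0561] 85.23054219234504 [-0.0976  0.9586 -0.5353]
toolz [ 0.1186 -0.0421 -0.992 ]
tool delta mm [  73.2781 -112.4268  226.6442]
```

>>> arm_command(commands=[0,0,-0.003,0,0,0,-0.003,0,0,0,-0.003,0,0,0,-0.003,0,0,0,-0.003,0])

```text
clock: 15.0
position: [308.7, -162.2, 248.6]
ee_rot: [0.708, -0.703, 0.057, -0.026]
contact_force: [-1.5, 0.3, -0.5]
gripper_width: 85.5
```

```bash
python3 st.py 448,-244,24
```

```text
15.0 [ 308.6644 -162.1977  248.5527] yaw -89.59874426748449 [ 0.7082 -0.7032  0.0567 -0.0264] [ 0.0369 -0.2115 -0.6443  0.0548 -1.0224 -0.0557] 85.53389186714877 [-1.5328  0.302  -0.4596]
toolz [ 0.1175 -0.0424 -0.9922]
tool delta mm [  72.6381 -111.2808  242.6319]
```

>>> arm_command(commands=[0,0,0.003,0,0,0,0.003,0,0,0,0.003,0,0,0,0.003,0,0,0,0.003,0])

```text
clock: 15.5
position: [310.7, -162.7, 232.9]
ee_rot: [0.708, -0.703, 0.057, -0.027]
contact_force: [-0.2, -1.1, 0.4]
gripper_width: 85.4
```

```bash
python3 st.py 448,-244,24
```

```text
15.5 [ 310.728  -162.6617  232.9494] yaw -89.56775992990046 [ 0.7084 -0.703   0.0571 -0.0269] [ 0.0347 -0.1929 -0.6726  0.056  -0.9743 -0.0559] 85.41629597005422 [-0.1898 -1.1473  0.4218]
toolz [ 0.1187 -0.0422 -0.992 ]
tool delta mm [  72.94   -110.7546  227.0078]
```

>>> arm_command(commands=[0,0,0.05,0,0,0,0,0,0,0,0,0,0,0,0.05,0,0,0,0,0])

```text
clock: 16.0
position: [327.5, -167.5, 136.2]
ee_rot: [0.709, -0.702, 0.061, -0.029]
contact_force: [-0.1, -0.4, -0.7]
gripper_width: 85.0
```

>>> arm_command(commands=[0,0,0,0,0,0.05,0,0,0,0,0,0,0,0,0,0,0,0,0,0])

```text
clock: 16.5
position: [282.1, -168.8, 139.9]
ee_rot: [0.709, -0.701, 0.068, -0.035]
contact_force: [-0.3, -0.1, -0.2]
gripper_width: 85.5
```

```bash
python3 st.py 448,-244,24
```

```text
16.5 [ 282.1127 -168.7503  139.8999] yaw -89.29821881436075 [ 0.7093 -0.7007  0.0685 -0.0347] [ 0.0187 -0.1314 -0.9088  0.082  -0.6495 -0.0682] 85.54469638648399 [-0.3241 -0.1376 -0.1883]
toolz [ 0.1457 -0.0468 -0.9882]
tool delta mm [  70.9687 -146.1105  142.2289]
```

>>> arm_command(commands=[0,0.05,0,0,0,0,0,0,0,0,0,0,0,0,0,0,0,0,0,0])

```text
clock: 17.0
position: [235.3, -169.5, 137.5]
ee_rot: [0.709, -0.7, 0.073, -0.039]
contact_force: [-0.6, 0.3, 0.8]
gripper_width: 85.3
```

```bash
python3 st.py 448,-244,24
```

```text
17.0 [ 235.2923 -169.5309  137.4794] yaw -89.28451791346669 [ 0.7091 -0.7003  0.0728 -0.0387] [ 0.02   -0.2349 -0.9877  0.0817 -0.6623 -0.0681] 85.28292355317451 [-0.6332  0.2679  0.8305]
toolz [ 0.1574 -0.047  -0.9864]
tool delta mm [  70.645  -191.0448  148.926 ]
```

>>> arm_command(commands=[0,0.04,0,0,0,0,0,0,0,0,0,0,0,0,0,0,0,0,0,0])

```text
clock: 17.5
position: [198.7, -170.1, 132.8]
ee_rot: [0.709, -0.7, 0.073, -0.039]
contact_force: [0.4, -0.1, -0.1]
gripper_width: 85.2
```

```bash
python3 st.py 448,-244,24
```

```text
17.5 [ 198.6994 -170.1159  132.8291] yaw -89.25910160853243 [ 0.7092 -0.7001  0.0733 -0.0391] [ 0.0215 -0.3154 -1.0437  0.08   -0.6856 -0.0665] 85.19269135425482 [ 0.3977 -0.1102 -0.0988]
toolz [ 0.1587 -0.0472 -0.9862]
tool delta mm [  70.6755 -227.7012  150.368 ]
```

>>> arm_command(commands=[0,0.003,0,0,0,0.003,0,0,0,0.003,0,0,0,0.003,0,0,0,0.003,0,0])

```text
clock: 18.0
position: [183.8, -170.3, 130.3]
ee_rot: [0.709, -0.7, 0.073, -0.038]
contact_force: [0.7, -0.2, 0.1]
gripper_width: 85.1
```

```bash
python3 st.py 448,-244,24
```

```text
18.0 [ 183.7871 -170.348   130.3012] yaw -89.25164726970132 [ 0.7093 -0.7001  0.0726 -0.0384] [ 0.0222 -0.348  -1.0649  0.0789 -0.6989 -0.0656] 85.13056888743436 [ 0.7434 -0.1901  0.1246]
toolz [ 0.1567 -0.0472 -0.9865]
tool delta mm [  70.7471 -243.1072  149.7557]
```

>>> arm_command(commands=[0,0.003,0,0,0,0.003,0,0,0,0.003,0,0,0,0.003,0,0,0,0.003,0,0])

```text
clock: 18.5
position: [168.7, -172.9, 130.7]
ee_rot: [0.71, -0.7, 0.071, -0.04]
contact_force: [1.1, -1.1, -0.4]
gripper_width: 85.6
```

```bash
python3 st.py 448,-244,24
```

```text
18.5 [ 168.7121 -172.9406  130.739 ] yaw -89.21062293584691 [ 0.7096 -0.6999  0.0708 -0.0395] [-0.0054 -0.3773 -1.0691  0.0638 -0.7232 -0.0254] 85.55542756561101 [ 1.1092 -1.0613 -0.3674]
toolz [ 0.1558 -0.043  -0.9869]
tool delta mm [  69.0221 -258.0788  151.9067]
```

>>> arm_command(commands=[0,0.03,0,0,0,0,0,0,0,0,0,0,0,0,0,0,0,0,0,0])

```text
clock: 19.0
position: [140.5, -178.9, 132.3]
ee_rot: [0.71, -0.7, 0.068, -0.042]
contact_force: [0.7, 0.1, -0.3]
gripper_width: 85.5
```

```bash
python3 st.py 448,-244,24
```

```text
19.0 [ 140.4853 -178.9357  132.3118] yaw -89.15741211454852 [ 0.71   -0.6996  0.0679 -0.0421] [-0.086  -0.4226 -1.0676  0.0314 -0.7676  0.0799] 85.53541120035197 [ 0.7075  0.1049 -0.2853]
toolz [ 0.1553 -0.0352 -0.9872]
tool delta mm [  64.5693 -285.8625  156.9828]
```

>>> arm_command(commands=[0,0.01,0.04,0,0,0,0,0,0,0,0,0,0,0,0,0,0,0,0,0])

```text
clock: 19.5
position: [144.2, -193.6, 105.3]
ee_rot: [0.713, -0.696, 0.063, -0.05]
contact_force: [-0.6, 0.3, -0.1]
gripper_width: 85.5
```

```bash
python3 st.py 448,-244,24
```

```text
19.5 [ 144.1723 -193.6     105.3089] yaw -88.63325158200732 [ 0.7132 -0.6964  0.0629 -0.0503] [-0.2462 -0.2703 -1.0659 -0.0409 -0.616   0.3015] 85.52328705555624 [-0.5928  0.3267 -0.1082]
toolz [ 0.1598 -0.0158 -0.987 ]
tool delta mm [  55.5513 -285.6157  129.6158]
```

>>> arm_command(commands=[0,-0.02,0,0,0,-0.02,0,0,0,-0.02,0,0,0,-0.02,0,0,0,-0.02,0,0])

```text
clock: 20.0
position: [247.5, -187.5, 127.4]
ee_rot: [0.716, -0.692, 0.071, -0.056]
contact_force: [-0.9, -0.5, 0.9]
gripper_width: 85.4
```

```bash
sed -i 's/^M=R/print("vel",s["joint_vel"],"eff",s["joint_efforts"])\nM=R/' st.py; python3 st.py 448,-244,24
```

```text
20.0 [ 247.5442 -187.5109  127.4201] yaw -88.08038686356825 [ 0.7159 -0.6923  0.0708 -0.0564] [-0.1108 -0.1502 -0.9359 -0.0048 -0.6038  0.1479] 85.43404320678803 [-0.8709 -0.5185  0.9053]
vel [ 0.1802  0.277   0.325   0.0541 -0.0126 -0.1995] eff [-0.6182 -7.9505 13.993   3.0935  0.3623  0.1221]
toolz [ 0.1794 -0.0172 -0.9836]
tool delta mm [  60.3353 -176.6357  138.6678]
```

>>> arm_command(commands=[0,-0.02,0,0,0,-0.02,0,0,0,-0.02,0,0,0,-0.02,0,0,0,-0.02,0,0])

```text
clock: 20.5
position: [355.4, -180.7, 150.1]
ee_rot: [0.718, -0.689, 0.074, -0.059]
contact_force: [-0.8, 0.4, 1.5]
gripper_width: 85.1
```

```bash
python3 st.py 448,-244,24
```

```text
20.5 [ 355.3881 -180.7444  150.0981] yaw -87.65218912284433 [ 0.7182 -0.6893  0.0743 -0.0594] [-0.0523 -0.0083 -0.7485  0.0121 -0.6403  0.0843] 85.11923632424337 [-0.7919  0.4022  1.4595]
vel [ 0.0881  0.2792  0.4035  0.0248 -0.1104 -0.0907] eff [ -0.2834 -15.9629  14.6384   3.2901   0.4474   0.0565]
toolz [ 0.1885 -0.0171 -0.9819]
tool delta mm [ 63.6391 -64.5203 142.3593]
```

>>> arm_command(commands=[0,0,0,0,0,0,0,0,0,0,0,0,0,0,0,0,0,0,0,0])

```text
clock: 21.0
position: [357.8, -179.2, 151.4]
ee_rot: [0.719, -0.688, 0.075, -0.06]
contact_force: [0.1, -0.3, 0.0]
gripper_width: 85.4
```

```bash
python3 st.py 448,-244,24
```

```text
21.0 [ 357.7657 -179.1773  151.4455] yaw -87.44975169967628 [ 0.7193 -0.688   0.0753 -0.0605] [-0.0474 -0.0091 -0.7457  0.0125 -0.6409  0.0826] 85.39575835847891 [ 0.0834 -0.3494  0.0313]
vel [ 0.0026 -0.0088 -0.0093 -0.0019 -0.0016 -0.0022] eff [  0.0429 -14.8418  15.4998   3.3557   0.3866  -0.    ]
toolz [ 0.1915 -0.0166 -0.9813]
tool delta mm [ 65.3418 -61.2024 143.4269]
```

>>> arm_command(commands=[0,0.01,0,0,0,0.01,0,0,0,0.01,0,0,0,0.01,0,0,0,0.01,0,0])

```text
clock: 21.5
position: [303.5, -181.7, 140.9]
ee_rot: [0.719, -0.688, 0.075, -0.06]
contact_force: [-0.2, -0.8, 0.2]
gripper_width: 85.6
```

```bash
python3 st.py 448,-244,24
```

```text
21.5 [ 303.5113 -181.6861  140.8946] yaw -87.5057431749072 [ 0.719  -0.6883  0.075  -0.0604] [-0.0673 -0.085  -0.8467  0.0062 -0.6162  0.1061] 85.61856051812659 [-0.1649 -0.8013  0.2387]
vel [-0.0472 -0.1594 -0.1985 -0.015   0.0383  0.0538] eff [ 0.2074 -9.8124 15.3815  3.276   0.3558 -0.0381]
toolz [ 0.191  -0.0165 -0.9815]
tool delta mm [  65.2895 -116.674   143.3485]
```

>>> arm_command(commands=[0,-0.05,0,0,0,0.05,0,0,0,0,0,0,0,0,0,0,0,0,0,0])

```text
clock: 22.0
position: [306.2, -181.1, 137.3]
ee_rot: [0.719, -0.69, 0.067, -0.054]
contact_force: [-0.5, -1.0, 0.0]
gripper_width: 85.4
```

```bash
python3 st.py 448,-244,24
```

```text
22.0 [ 306.1897 -181.1258  137.2619] yaw -87.6669902344405 [ 0.7187 -0.69    0.067  -0.0543] [-0.0652 -0.0646 -0.8373  0.0056 -0.6254  0.1017] 85.41442469718048 [-0.474  -1.0068  0.01  ]
vel [-0.0002 -0.0033  0.0209  0.0216  0.0193  0.0015] eff [  0.0419 -11.1623  15.0106   3.25     0.3452   0.0007]
toolz [ 0.1713 -0.0145 -0.9851]
tool delta mm [  65.8929 -117.6505  136.7775]
```

>>> arm_command(commands=[0,0,-0.05,0,0,0,0.05,0,0,0,0,0,0,0,0,0,0,0,0,0])

```text
clock: 22.5
position: [306.6, -181.3, 151.1]
ee_rot: [0.718, -0.689, 0.077, -0.062]
contact_force: [0.0, -0.1, -0.1]
gripper_width: 85.7
```

```bash
python3 st.py 448,-244,24
```

```text
22.5 [ 306.5998 -181.2599  151.0808] yaw -87.65452480678547 [ 0.7179 -0.6891  0.0766 -0.0623] [-0.0656 -0.1    -0.827   0.0055 -0.646   0.1024] 85.68046815201502 [ 0.014  -0.1061 -0.1138]
vel [-0.0007 -0.0211  0.0178  0.0114  0.0055  0.0007] eff [  0.0286 -10.1045  15.6983   3.3965   0.412   -0.0001]
toolz [ 0.1958 -0.0162 -0.9805]
tool delta mm [  65.0511 -111.1133  153.3038]
```

>>> arm_command(commands=[0,0,0.05,0,0,0,-0.05,0,0,0,0,0,0,0,0,0,0,0,0,0])

```text
clock: 23.0
position: [306.7, -181.2, 126.4]
ee_rot: [0.72, -0.69, 0.056, -0.044]
contact_force: [-0.7, 0.4, 0.2]
gripper_width: 85.8
```

```bash
python3 st.py 448,-244,24
```

```text
23.0 [ 306.6655 -181.1546  126.3986] yaw -87.59478281151938 [ 0.72   -0.6904  0.0555 -0.0445] [-0.0652 -0.0295 -0.8371  0.0058 -0.6209  0.1027] 85.79661114964462 [-0.7099  0.3515  0.2274]
vel [-0.0005  0.023  -0.014  -0.012  -0.0079 -0.0006] eff [ -0.0069 -12.0797  14.1814   3.0945   0.2642   0.    ]
toolz [ 0.1413 -0.0126 -0.9899]
tool delta mm [  66.6311 -122.6986  122.1302]
```

>>> arm_command(commands=[0,0,0.05,0,0,0,-0.05,0,0,0,0,0,0,0,0,0,0,0,0,0])

```text
clock: 23.5
position: [306.0, -181.2, 101.5]
ee_rot: [0.722, -0.691, 0.035, -0.027]
contact_force: [-0.5, 0.5, -1.0]
gripper_width: 85.2
```

>>> arm_command(commands=[0,0,-0.05,0,0,0,0,0,0,0,0,0,0,0,0,0,0,0,0,0])

```text
clock: 24.0
position: [301.2, -180.8, 155.8]
ee_rot: [0.721, -0.691, 0.04, -0.031]
contact_force: [-0.5, -0.3, -0.1]
gripper_width: 85.5
```

```bash
python3 st.py 448,-244,24
```

```text
24.0 [ 301.2332 -180.7512  155.7635] yaw -87.50430140763049 [ 0.7214 -0.6907  0.0397 -0.0308] [-0.0643 -0.0707 -0.7741  0.0059 -0.7669  0.1039] 85.51551889432899 [-0.5035 -0.2707 -0.1306]
vel [-0.0001 -0.0208 -0.0042  0.0021  0.0092 -0.0014] eff [  0.0084 -12.1174  15.8509   3.4754   0.2043   0.    ]
toolz [ 0.0998 -0.0105 -0.995 ]
tool delta mm [  67.51   -130.0324  146.4121]
```

>>> arm_command(commands=[0,0,0.05,0,0,0,-0.05,0,0,0,0,0,0,0,0,0,0,0,0,0])

```text
clock: 24.5
position: [295.0, -180.2, 132.4]
ee_rot: [0.722, -0.691, 0.02, -0.014]
contact_force: [0.9, 0.8, 0.8]
gripper_width: 85.3
```

```bash
python3 st.py 448,-244,24
```

```text
24.5 [ 295.0094 -180.1924  132.4218] yaw -87.46982988093143 [ 0.7223 -0.6911  0.02   -0.0143] [-0.064  -0.0168 -0.7956  0.0057 -0.743   0.104 ] 85.26886764688474 [0.9134 0.7868 0.7792]
vel [-0.0003  0.0223 -0.0243 -0.0163 -0.0027 -0.0023] eff [ -0.0244 -13.1258  14.3129   3.1665   0.0713   0.    ]
toolz [ 0.0485 -0.007  -0.9988]
tool delta mm [  69.4725 -144.6097  116.1655]
```

>>> arm_command(commands=[0,0,0.047,2.4,0,0,-0.047,0,0,0,0,0,0,0,0,0,0,0,0,0])

```text
clock: 25.0
position: [291.7, -180.0, 116.7]
ee_rot: [0.708, -0.707, 0.005, -0.001]
contact_force: [0.3, -0.1, 0.3]
gripper_width: 85.5
```

```bash
python3 st.py 448,-244,24
```

```text
25.0 [ 291.7329 -180.0252  116.7426] yaw -89.90879820988775 [ 0.7077 -0.7065  0.0048 -0.0014] [-0.0638  0.0263 -0.8048  0.0064 -0.7307  0.0606] 85.4927804959848 [ 0.3467 -0.1235  0.3179]
vel [ 0.0001  0.0041 -0.0183 -0.014  -0.0049  0.0005] eff [ -0.0174 -14.4588  13.5155   3.006   -0.0034  -0.0003]
toolz [ 0.0088 -0.0048 -0.9999]
tool delta mm [  63.77   -155.3461   94.4158]
```

>>> arm_command(commands=[0.016,-0.039,-0.005,0,0,0,0,0,0,0,0,0,0,0,0,0,0,0,0,0])

```text
clock: 25.5
position: [331.1, -196.3, 125.9]
ee_rot: [0.708, -0.706, 0.009, -0.005]
contact_force: [0.6, 0.3, 0.1]
gripper_width: 85.2
```

>>> arm_command(commands=[0.016,-0.039,0,0,0,0,0,0,0,0,0,0,0.016,-0.039,0,0,0,0,0,0])

```text
clock: 26.0
position: [407.9, -227.6, 128.5]
ee_rot: [0.708, -0.706, 0.009, -0.005]
contact_force: [-1.1, 0.5, 0.2]
gripper_width: 85.6
```

```bash
python3 st.py 448,-244,24
```

```text
26.0 [ 407.8693 -227.6218  128.5155] yaw -89.77197744981407 [ 0.7085 -0.7057  0.0093 -0.005 ] [-0.158   0.2182 -0.5283  0.0038 -0.8033  0.1593] 85.57592086279583 [-1.0886  0.5448  0.2026]
vel [ 0.0133 -0.0962 -0.1663 -0.0613 -0.0528 -0.0091] eff [ -0.4026 -25.0885  15.065    3.3559   0.0638   0.0663]
toolz [ 0.0203 -0.006  -0.9998]
tool delta mm [ 15.8947 -37.9326 105.4073]
```

>>> arm_command(commands=[0,0,0,0,0,0,0,0,0.016,-0.037,0,0,0,0,0,0,0,0,0,0])

```text
clock: 26.5
position: [441.5, -242.2, 129.1]
ee_rot: [0.709, -0.706, 0.008, -0.005]
contact_force: [-0.6, 0.3, -0.2]
gripper_width: 85.4
```

```bash
python3 st.py 448,-244,24;  python3 look.py a2 scene,215,270 top,440,270
```

```text
26.5 [ 441.4786 -242.155   129.1102] yaw -89.7546598320193 [ 0.7086 -0.7056  0.008  -0.0045] [-0.1777  0.2763 -0.442   0.0022 -0.8343  0.1806] 85.35577211886208 [-0.6125  0.2507 -0.2176]
vel [-0.0017  0.0182  0.0462  0.0259  0.0257  0.0004] eff [  0.0655 -29.9138  15.9142   3.5072   0.0699   0.0032]
toolz [ 0.0177 -0.0048 -0.9998]
tool delta mm [  1.3589  -4.6577 105.2166]
```

View pics/a2.png

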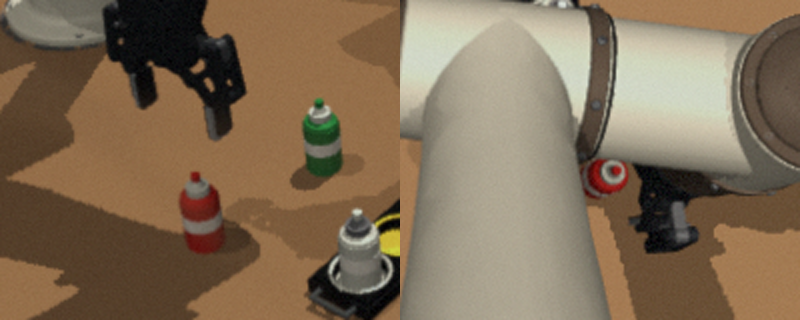

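```bash
python3 - <<'E'
from h import *
s=arm.read_state();p=s["position"]
for cam in("scene","top"):
    for dz in (0,13):
        print(cam,dz,[proj(cam,p+np.array([sx*49,dy,dz])).round(1) for sx in(-1,1) for dy in (-11,11)])
im=arm.get_image("top")[230:330,400:520];cv2.imwrite("pics/z1.png",cv2.resize(im,(720,600),interpolation=cv2.INTER_CUBIC)[:,:,::-1])
im=arm.get_image("scene")[200:320,160:280];cv2.imwrite("pics/z2.png",cv2.resize(im,(600,600),interpolation=cv2.INTER_CUBIC)[:,:,::-1])
E
```

```text
scene 0 [array([184.1, 249.3]), array([192.6, 243.5]), array([222.7, 267.3]), array([231.1, 261. ])]
scene 13 [array([183. , 243.6]), array([191.5, 237.9]), array([221.8, 261.5]), array([230.3, 255.2])]
top 0 [array([463.6, 301.7]), array([451.2, 302.4]), array([457.5, 246.6]), array([445.3, 247.2])]
top 13 [array([465.9, 301.1]), array([453.3, 301.8]), array([459.6, 245.2]), array([447.3, 245.8])]
```

View pics/z1.png

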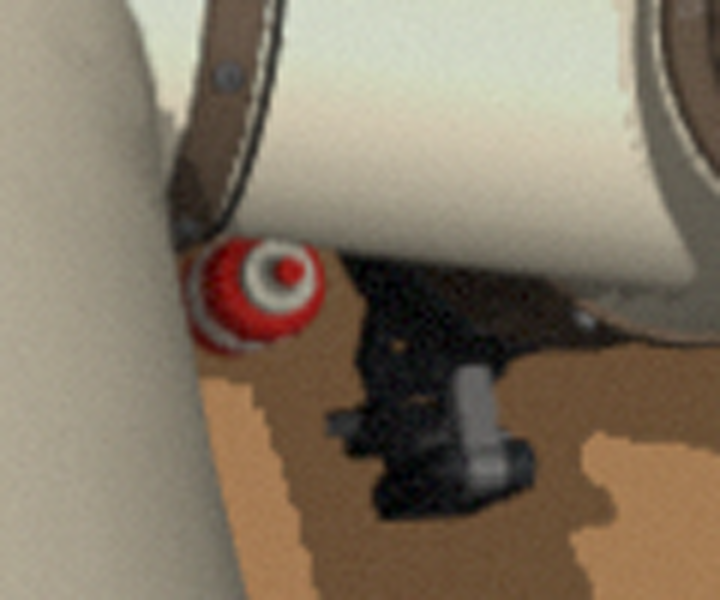

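View pics/z2.png

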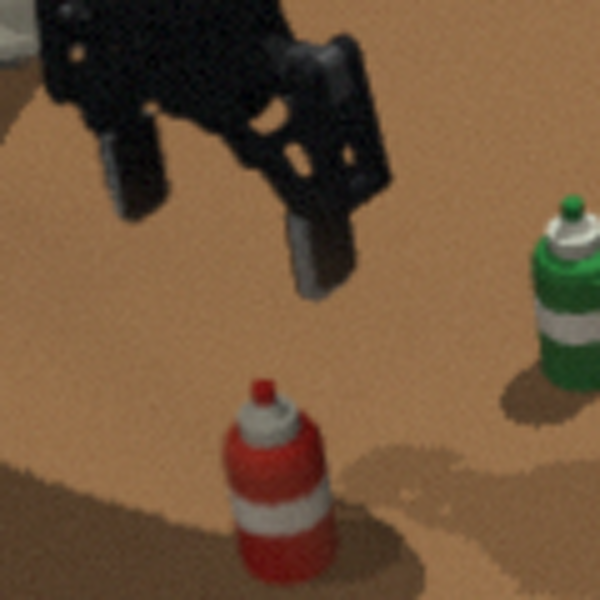

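```bash
python3 - <<'E'
from h import *
print(at_z("top",(448.3,275),82),at_z("scene",(212.6,278.0),82),tri(ray("top",(448.3,275)),ray("scene",(212.6,278))))
E
```

```text
[ 446.46211202 -244.95695322   82.        ] [ 450.32346588 -245.76106393   82.        ] (array([ 447.45541163, -244.73932395,   79.98822839]), np.float64(2.180448435316667))
```

>>> arm_command(commands=[0.002,-0.004,0.04,0,0,0,0,0,0,0,0,0,0,0,0.035,0,0,0,0,0])

```text
clock: 27.2
position: [449.0, -244.9, 59.0]
ee_rot: [0.709, -0.705, 0.013, -0.007]
contact_force: [-0.4, 0.0, -0.3]
gripper_width: 85.4
```

```bash
python3 st.py 448,-245,24
```

```text
27.2 [ 448.9954 -244.9492   58.9759] yaw -89.60495669612338 [ 0.7095 -0.7046  0.0126 -0.0067] [-0.1797  0.3841 -0.508   0.0053 -0.6504  0.1824] 85.41659485218472 [-0.4323  0.0473 -0.341 ]
vel [ 0.0004 -0.117   0.1005  0.0529 -0.042  -0.0007] eff [  0.1733 -32.6223  13.6221   3.0126   0.4826  -0.0003]
toolz [ 0.0272 -0.0082 -0.9996]
tool delta mm [-0.25    1.9464 34.935 ]
```

>>> arm_command(commands=[0,0.002,0.007,0.4,0,0,0.008,0,0,0,0.008,0,0,0,0.008,0,0,0,0.003,0])

```text
clock: 27.7
position: [451.8, -246.3, 29.3]
ee_rot: [0.707, -0.707, 0.018, -0.009]
contact_force: [-1.5, -0.1, 0.6]
gripper_width: 85.5
```

>>> arm_command(commands=[0,0,0,0,0,0,0,0,0,0,0,0,0,0,0,0,0,0,0,0], jaw=0.1)

```text
clock: 28.2
position: [452.0, -246.5, 29.7]
ee_rot: [0.708, -0.706, 0.018, -0.009]
contact_force: [0.7, 0.1, -0.6]
gripper_width: 36.5
```

```bash
python3 st.py 448,-245,24
```

```text
28.2 [ 452.0358 -246.4846   29.6796] yaw -89.91232992603109 [ 0.7075 -0.7064  0.0176 -0.0093] [-0.1807  0.4321 -0.535   0.009  -0.5641  0.1748] 36.53122293239936 [ 0.7227  0.062  -0.586 ]
vel [-0.0005 -0.0059  0.0007  0.0022 -0.0064  0.001 ] eff [  0.0003 -34.7591  11.8747   2.6573   0.0758   0.0001]
toolz [ 0.0381 -0.0118 -0.9992]
tool delta mm [-1.5573  4.2463  5.504 ]
```

>>> arm_command(commands=[0,0,-0.02,0,0,0,0,0,0,0,0,0,0,0,-0.05,0,0,0,0,0])

```text
clock: 28.7
position: [448.3, -245.4, 98.0]
ee_rot: [0.707, -0.707, 0.015, -0.008]
contact_force: [1.3, -0.4, 0.1]
gripper_width: 36.2
```

>>> arm_command(commands=[0,0,0,0,0,0,-0.05,0,0,0,0,0,0,0,0,0,0,0,-0.05,0])

```text
clock: 29.2
position: [439.7, -242.4, 189.8]
ee_rot: [-0.707, 0.708, -0.006, 0.003]
contact_force: [1.2, -0.1, -1.1]
gripper_width: 36.5
```

```bash
python3 st.py 616,31,52;  python3 look.py a3 scene,215,250 top,440,270
```

```text
29.2 [ 439.6672 -242.4463  189.7577] yaw 269.93223253382337 [-0.7067  0.7075 -0.0056  0.0031] [-0.1792  0.2067 -0.3595  0.0017 -0.9918  0.1771] 36.53264447749205 [ 1.1698 -0.075  -1.1023]
vel [ 0.0054 -0.6233  0.753   0.0331 -1.2894  0.0033] eff [ -0.2743 -26.9307  15.6815   3.7872   1.1377  -0.0027]
toolz [ 0.0123 -0.0036 -0.9999]
tool delta mm [-274.1568 -174.3066  138.9193]
```

View pics/a3.png

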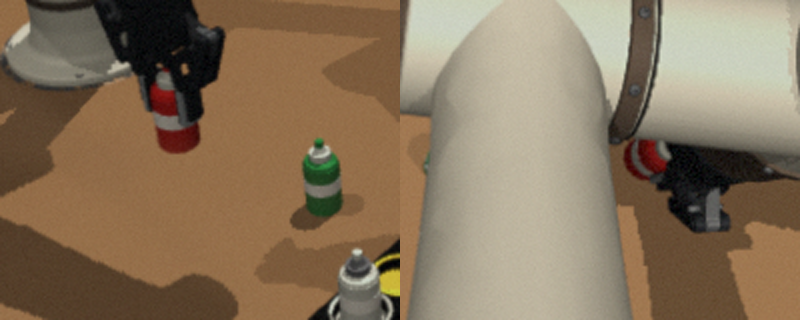

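>>> arm_command(commands=[0,0,0,0,0,0,0,0,-0.042,-0.027,0,0,0,0,0,0,0,0,0,0])

```text
clock: 29.8
position: [472.5, -201.9, 195.4]
ee_rot: [-0.707, 0.707, -0.014, 0.006]
contact_force: [-1.1, -0.3, -0.7]
gripper_width: 36.6
```

>>> arm_command(commands=[-0.042,-0.027,0,0,0,0,0,0,0,0,0,0,-0.042,-0.027,0,0,0,0,0,0])

```text
clock: 30.3
position: [524.7, -119.0, 191.4]
ee_rot: [-0.705, 0.709, -0.011, 0.003]
contact_force: [0.1, -0.2, 0.1]
gripper_width: 36.7
```

>>> arm_command(commands=[0,0,0,0,-0.042,-0.027,0,0,0,0,0,0,0,0,0,0,-0.042,-0.027,0,0])

```text
clock: 30.8
position: [574.7, -42.1, 189.7]
ee_rot: [-0.701, 0.713, -0.009, 0.001]
contact_force: [1.1, 0.2, 0.1]
gripper_width: 36.4
```

```bash
python3 st.py 616,30.5,52
```

```text
30.8 [574.6533 -42.1266 189.7204] yaw 269.0524039297864 [-0.7012  0.7129 -0.0092  0.0006] [ 0.2158  0.3282 -0.1939  0.0172 -1.0379 -0.241 ] 36.44601170925637 [1.1141 0.2084 0.0717]
vel [ 0.6967  0.4145  0.6113  0.0192 -0.1569 -0.6876] eff [ -2.5372 -38.4644  15.77     3.7791  -0.0575   0.6291]
toolz [ 0.0137 -0.0122 -0.9998]
tool delta mm [-74.943  -38.2214 137.3818]
```

>>> arm_command(commands=[0,0,0,0,0,0,0,0,-0.035,-0.018,0,-0.9,0,0,0,0,0,0,0,0])

```text
clock: 31.3
position: [592.9, -10.3, 188.8]
ee_rot: [-0.706, 0.708, -0.009, 0.0]
contact_force: [-0.1, -0.2, -0.8]
gripper_width: 36.8
```

```bash
python3 st.py 616,30.5,52
```

```text
31.3 [592.8584 -10.3123 188.8496] yaw 269.78128330716373 [-0.7057  0.7084 -0.0089  0.0002] [ 0.2634  0.357  -0.1528  0.0176 -1.0517 -0.2759] 36.77440362897596 [-0.0653 -0.2446 -0.7539]
vel [ 0.0033  0.0083  0.0125  0.0013  0.0154 -0.0002] eff [  0.4097 -36.9352  18.2997   4.1027   0.0366  -0.0077]
toolz [ 0.013  -0.0123 -0.9998]
tool delta mm [-42.5793 -21.2035 136.6251]
```

>>> arm_command(commands=[-0.041,-0.021,0,0,0,0,0,0,0,0,0,0,0,0,0.04,0,0,0,0,0])

```text
clock: 31.8
position: [612.3, 24.4, 148.9]
ee_rot: [-0.703, 0.711, -0.009, 0.0]
contact_force: [-1.0, 0.2, -1.9]
gripper_width: 36.2
```

```bash
python3 st.py 616,30.5,38; python3 - <<'E'
from h import *
for cam,u,v in (("top",310,200),("scene",360,235)):
    im=arm.get_image(cam)[v-60:v+60,u-80:u+80];cv2.imwrite(f"pics/b1{cam}.png",cv2.resize(im,(640,480),interpolation=cv2.INTER_CUBIC)[:,:,::-1])
E
```

```text
31.8 [612.2751  24.4228 148.8998] yaw 269.37000824238777 [-0.7032  0.711  -0.0089  0.0003] [ 0.3115  0.4256 -0.1541  0.0187 -0.9826 -0.3328] 36.19430201825373 [-1.0033  0.1955 -1.8993]
vel [-0.0126 -0.0983  0.1363  0.0837 -0.0256  0.0049] eff [  0.4394 -42.1744  19.3899   4.3856   0.5426  -0.0052]
toolz [ 0.0129 -0.0122 -0.9998]
tool delta mm [ -7.4512  -2.2125 110.8565]
```

View pics/b1top.png

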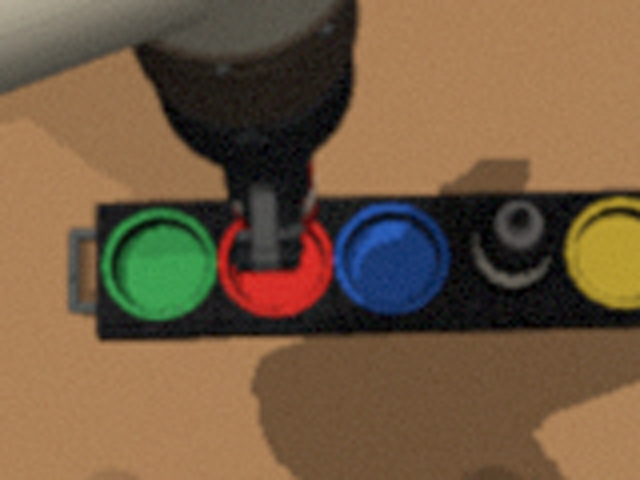

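View pics/b1scene.png

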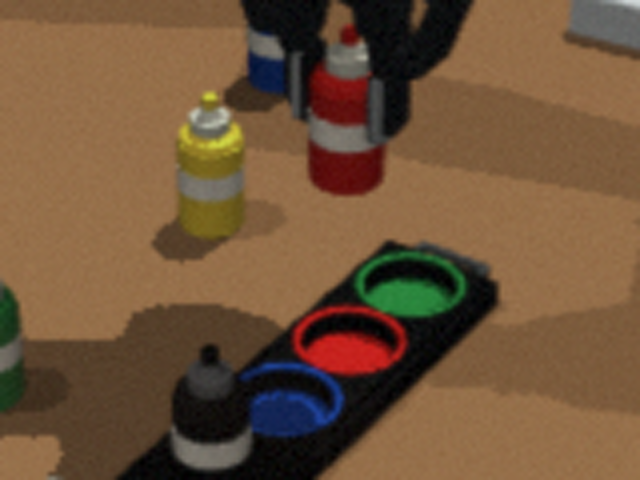

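```bash
python3 - <<'E'
from h import *
np.set_printoptions(precision=1,suppress=True)
for n,a,b in (("g",(269.6,205.9),(382.4,246.2)),("r",(298.6,205.4),(367.4,260)),("b",(327.6,204.6),(352.4,275))):
    print(n,at_z("top",a,19),at_z("scene",b,19),*tri(ray("top",a),ray("scene",b)))
E
```

```text
g [615.4  91.6  19. ] [619.4  89.8  19. ] [617.   92.5  16.1] 1.7396329168530427
r [613.5  31.6  19. ] [618.2  30.4  19. ] [615.4  32.6  16. ] 2.67126172348365
b [612.2 -28.4  19. ] [619.2 -28.7  19. ] [615.3 -26.9  15.3] 4.906351395745491
```

>>> arm_command(commands=[-0.006,-0.003,0.03,-0.6,0,0,0,0,0,0,0,0,0,0,0.03,0,0,0,0,0])

```text
clock: 32.4
position: [628.4, 29.1, 107.6]
ee_rot: [0.708, -0.706, 0.02, -0.013]
contact_force: [-0.4, -0.6, -1.6]
gripper_width: 36.1
```

```bash
python3 st.py 615.5,30,35; python3 look.py b2 scene,360,240 top,310,200
```

```text
32.4 [628.4387  29.0913 107.6479] yaw -89.89283112246689 [ 0.7076 -0.7063  0.0196 -0.0129] [ 0.3143  0.4784 -0.1885  0.0305 -0.8634 -0.3318] 36.108216394515125 [-0.3919 -0.5845 -1.6291]
vel [-0.0021 -0.0964  0.111   0.0578 -0.0324  0.0001] eff [  0.2142 -42.6508  17.6847   3.9994   0.4915  -0.0037]
toolz [ 0.0459 -0.0095 -0.9989]
tool delta mm [-1.6243 16.2583 71.9652]
```

View pics/b2.png

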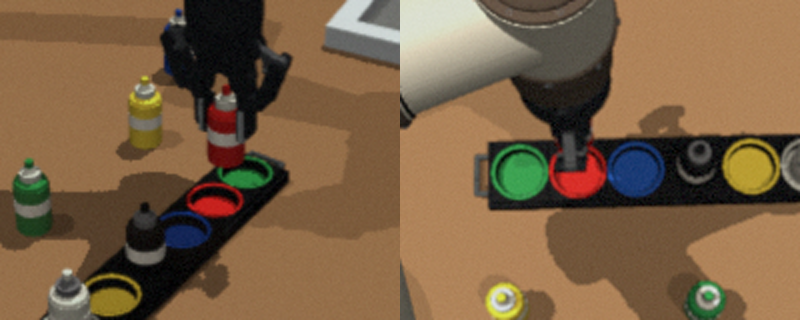

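>>> arm_command(commands=[0,0,0.04,0,0,0,-0.04,0,0,0,0,0,0,0,0,0,0,0,0,0])

```text
clock: 33.0
position: [637.1, 30.3, 111.7]
ee_rot: [0.709, -0.705, 0.024, -0.015]
contact_force: [0.3, 0.4, -0.2]
gripper_width: 36.4
```

```bash
python3 st.py 615.5,30,35
```

```text
33.0 [637.0859  30.326  111.6676] yaw -89.64817631477267 [ 0.709  -0.7047  0.0236 -0.0149] [ 0.3144  0.4834 -0.1706  0.0372 -0.869  -0.3316] 36.426253729968074 [ 0.3309  0.3564 -0.1966]
vel [-0.0005 -0.006  -0.007  -0.0164 -0.0202 -0.0008] eff [ -0.0352 -40.5975  15.975    3.583    0.0672  -0.0001]
toolz [ 0.0545 -0.0122 -0.9984]
tool delta mm [-0.7565 25.7294 75.3751]
```

>>> arm_command(commands=[0,0,0.04,0,0,0,-0.04,0,0,0,0,0,0,0,0,0,0,0,0,0])

```text
clock: 33.5
position: [639.9, 30.7, 109.9]
ee_rot: [0.71, -0.704, 0.024, -0.014]
contact_force: [0.9, 0.1, -0.6]
gripper_width: 36.2
```

```bash
python3 st.py 615.5,30,35
```

```text
33.5 [639.8973  30.7127 109.8562] yaw -89.53594984626545 [ 0.7097 -0.704   0.0241 -0.0136] [ 0.3145  0.4901 -0.1649  0.0398 -0.87   -0.3313] 36.24456270342949 [ 0.9329  0.0924 -0.6487]
vel [ 0.0007 -0.0109 -0.0155 -0.0179 -0.0121  0.0007] eff [ -0.0329 -40.901   15.9763   3.5823   0.0607  -0.    ]
toolz [ 0.0533 -0.0146 -0.9985]
tool delta mm [-0.6018 28.3495 73.4515]
```

>>> arm_command(commands=[0,0,0.05,0,0,0.02,-0.05,0,0,0,0,0,0,0,0,0,0,0,0,0])

```text
clock: 34.0
position: [620.9, 29.4, 71.9]
ee_rot: [0.711, -0.703, 0.015, 0.005]
contact_force: [-0.4, 1.1, -0.6]
gripper_width: 36.9
```

```bash
python3 st.py 615.5,30,35
```

```text
34.0 [620.871   29.425   71.8575] yaw -89.41293766358862 [ 0.7106 -0.7034  0.0153  0.0054] [ 0.3231  0.5226 -0.2221  0.044  -0.8225 -0.3428] 36.89101449293459 [-0.4221  1.0521 -0.5931]
vel [-0.0011  0.0062 -0.02   -0.0151 -0.0096 -0.0003] eff [ -0.0124 -40.1867  14.4605   3.247   -0.0431  -0.0006]
toolz [ 0.0141 -0.0293 -0.9995]
tool delta mm [-1.7133  5.8727 36.7455]
```

>>> arm_command(commands=[-0.001,0.005,0.004,0.5,0,0,0.004,0,0,0,0.004,0,0,0,0.004,0,0,0,0.003,0])

```text
clock: 34.5
position: [618.5, 30.5, 61.6]
ee_rot: [0.707, -0.707, 0.02, -0.003]
contact_force: [-0.2, -0.0, -0.1]
gripper_width: 36.4
```

```bash
python3 st.py 615.5,30,35; python3 - <<'E'
from h import *
for cam,u,v in (("top",310,200),("scene",360,245)):
    im=arm.get_image(cam)[v-60:v+60,u-80:u+80];cv2.imwrite(f"pics/b3{cam}.png",cv2.resize(im,(480,360),interpolation=cv2.INTER_CUBIC)[:,:,::-1])
E
```

```text
34.5 [618.4971  30.4889  61.5932] yaw -89.96217055755378 [ 0.7072 -0.7067  0.0196 -0.0027] [ 0.3263  0.5248 -0.2523  0.047  -0.7721 -0.3589] 36.41887243128509 [-0.2315 -0.001  -0.1046]
vel [-0.004   0.0272 -0.0268  0.0043  0.0679 -0.0018] eff [  0.02   -42.5663  14.9617   3.3509   0.0102   0.0013]
toolz [ 0.0315 -0.0239 -0.9992]
tool delta mm [-0.1486  3.8339 26.4896]
```

View pics/b3scene.png

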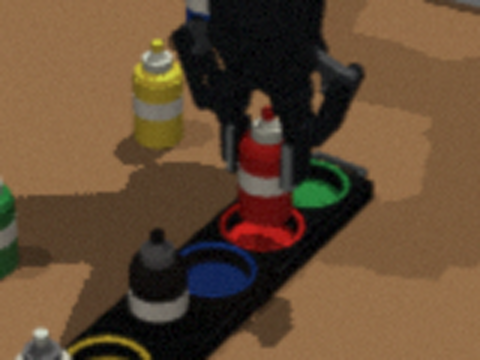

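>>> arm_command(commands=[0,0.003,0.004,0,0,0,0.004,0,0,0,0.004,0,0,0,0.004,0,0,0,0.003,0])

```text
clock: 35.1
position: [615.8, 29.9, 40.2]
ee_rot: [0.707, -0.707, 0.019, -0.002]
contact_force: [0.6, -0.1, -1.1]
gripper_width: 36.2
```

```bash
python3 st.py 615.5,30,35
```

```text
35.1 [615.7585  29.9068  40.1635] yaw -89.96105247604451 [ 0.7072 -0.7067  0.0193 -0.002 ] [ 0.3268  0.5493 -0.2768  0.0495 -0.7247 -0.3629] 36.1982626501227 [ 0.5639 -0.1341 -1.1332]
vel [-0.0027  0.0467 -0.0248  0.0046  0.0663 -0.0036] eff [  0.014  -42.9384  14.2304   3.1802   0.008    0.0018]
toolz [ 0.0301 -0.0245 -0.9992]
tool delta mm [-0.2196  0.4134  5.1496]
```

>>> arm_command(commands=[0,0,0,0,0,0,0.002,0,0,0,0.002,0,0,0,0.001,0,0,0,0,0])

```text
clock: 35.6
position: [616.1, 29.6, 34.7]
ee_rot: [0.707, -0.707, 0.019, -0.002]
contact_force: [0.3, 0.1, -1.4]
gripper_width: 36.1
```

>>> arm_command(commands=[0,0,0.001,0,0,0,0.001,0,0,0,0,0,0,0,0,0,0,0,0,0])

```text
clock: 36.1
position: [616.5, 29.5, 34.7]
ee_rot: [0.708, -0.706, 0.02, -0.002]
contact_force: [0.7, 0.3, 1.2]
gripper_width: 36.3
```

>>> arm_command(commands=[0,0,0,0,0,0,0,0,0,0,0,0,0,0,0,0,0,0,0,0], jaw=1)

```text
clock: 36.6
position: [616.8, 29.5, 34.3]
ee_rot: [0.708, -0.706, 0.02, -0.002]
contact_force: [-0.6, -0.2, -0.2]
gripper_width: 85.2
```

>>> arm_command(commands=[0,0,-0.01,0,0,0,-0.01,0,0,0,-0.01,0,0,0,-0.01,0,0,0,-0.01,0])

```text
clock: 37.1
position: [614.9, 30.8, 88.0]
ee_rot: [0.708, -0.706, 0.02, -0.002]
contact_force: [-0.2, 0.1, -0.3]
gripper_width: 85.3
```

```bash
python3 st.py 476,106.5,24; python3 look.py b4 scene,360,245 top,310,200
```

```text
37.1 [614.8555  30.8194  87.9919] yaw -89.9044116890099 [ 0.7076 -0.7064  0.0198 -0.0018] [ 0.3294  0.488  -0.2367  0.0462 -0.8258 -0.3588] 85.2527996762945 [-0.2258  0.1413 -0.3169]
vel [ 0.0078 -0.1404  0.102  -0.0078 -0.2336  0.0088] eff [ -0.0409 -40.1714  15.132    3.4162   0.1847  -0.0054]
toolz [ 0.0307 -0.0254 -0.9992]
tool delta mm [-77.4634 140.5942  57.7584]
```

View pics/b4.png

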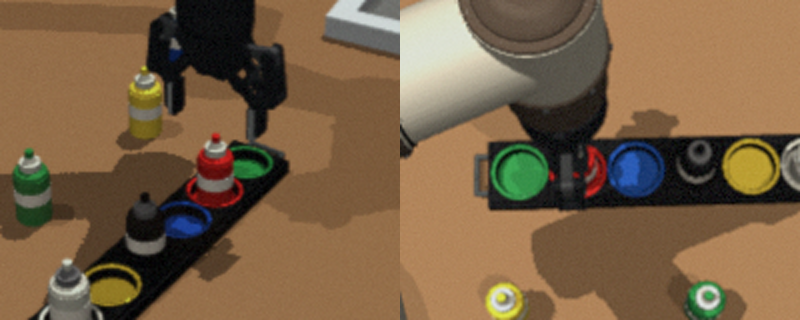

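>>> arm_command(commands=[0,0,-0.015,0,0,0,-0.015,0,0,0,0,0,-0.024,0.042,0,0,0,0,0,0])

```text
clock: 37.7
position: [569.4, 55.3, 114.9]
ee_rot: [-0.706, 0.707, -0.019, 0.001]
contact_force: [0.1, -0.4, 0.2]
gripper_width: 85.7
```

>>> arm_command(commands=[0,0,0,0,-0.024,0.042,0,0,0,0,0,0,0,0,0,0,-0.024,0.042,0,0])

```text
clock: 38.2
position: [486.8, 103.6, 108.5]
ee_rot: [-0.705, 0.709, -0.019, 0.001]
contact_force: [-0.3, 1.8, 0.2]
gripper_width: 85.4
```

>>> arm_command(commands=[0,0,0,0,0,0,0,0,0,0,0,0,0,0,0,0,0,0,0,0])

```text
clock: 38.7
position: [486.2, 103.7, 107.7]
ee_rot: [-0.705, 0.709, -0.018, -0.0]
contact_force: [-0.1, 0.3, -0.0]
gripper_width: 85.5
```

```bash
python3 st.py 476,106.5,24; python3 - <<'E'
from h import *
for cam,u,v in (("top",262,272),("scene",332,215)):
    im=arm.get_image(cam)[v-60:v+60,u-80:u+80];cv2.imwrite(f"pics/c1{cam}.png",cv2.resize(im,(640,480),interpolation=cv2.INTER_CUBIC)[:,:,::-1])
E
```

```text
38.7 [486.2187 103.6761 107.6618] yaw 269.6162057000986 [-0.7046  0.7094 -0.0182 -0.0002] [ 0.5595  0.2949 -0.502   0.0513 -0.7669 -0.603 ] 85.45171086490511 [-0.1402  0.3423 -0.0399]
vel [-0.0126  0.0083  0.0126  0.0038 -0.0009  0.0031] eff [  0.1189 -30.2002  14.3359   3.1937   0.0124  -0.0004]
toolz [ 0.0253 -0.0261 -0.9993]
tool delta mm [-4.9209 12.3669 83.2739]
```

View pics/c1top.png

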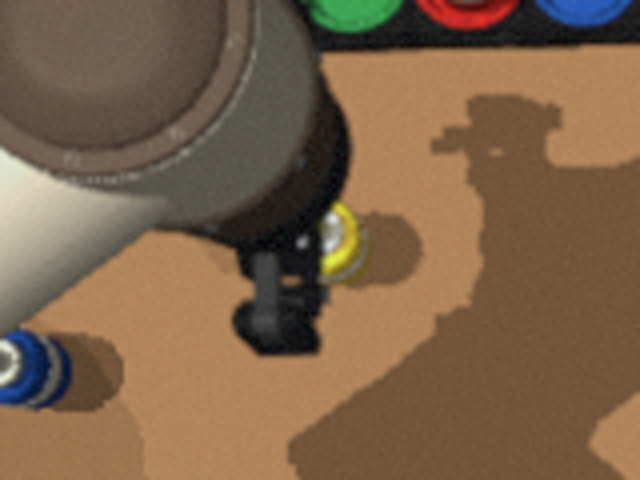

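View pics/c1scene.png

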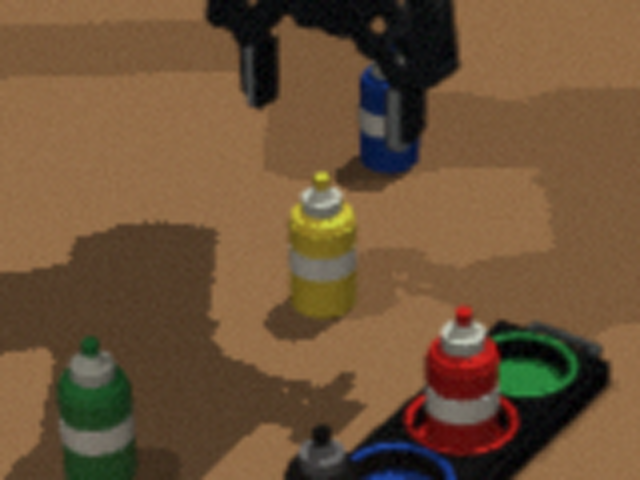

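```bash
python3 - <<'E'
from h import *
np.set_printoptions(precision=1,suppress=True)
for n,u in (("y",(332.2,199.8)),("g",(274.5,241.5))): print(n,at_z("scene",u,82))
im=cv2.imread("pics/top0.png")
t=[]
for u,v in ((262,270),(363,270),(186,302)):
    t.append(cv2.resize(im[v-20:v+20,u-20:u+20],(260,260),interpolation=cv2.INTER_CUBIC))
cv2.imwrite("pics/noz.png",np.hstack(t))
E
```

```text
y [479.8 104.   82. ]
g [473.1 -91.   82. ]
```

View pics/noz.png

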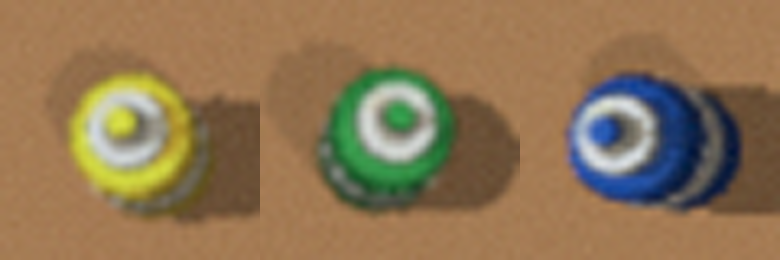

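```bash
python3 - <<'E'
from h import *
np.set_printoptions(precision=1,suppress=True)
for n,u in (("y",(260.6,268.5)),("g",(364.3,267.9)),("b",(178.9,301.6))): print(n,at_z("top",u,82))
E
```

```text
y [476.1 104.7  82. ]
g [467.8 -88.8  82. ]
b [421.6 257.4  82. ]
```

>>> arm_command(commands=[-0.003,0.009,0.004,-0.4,0,0,0.008,0,0,0,0.008,0,0,0,0.008,0,0,0,0.008,0])

```text
clock: 39.3
position: [477.6, 105.9, 69.0]
ee_rot: [0.707, -0.707, 0.018, -0.0]
contact_force: [-0.2, 1.0, 0.1]
gripper_width: 85.6
```

```bash
python3 st.py 477.5,105,24
```

```text
39.3 [477.6086 105.8893  69.0096] yaw -89.97787527857193 [ 0.7071 -0.7069  0.0183 -0.0004] [ 0.5733  0.341  -0.5659  0.0583 -0.6564 -0.619 ] 85.59552316900212 [-0.158   1.037   0.1228]
vel [-0.0072  0.1433 -0.0946  0.0165  0.2324 -0.0142] eff [  0.0275 -31.5946  12.848    2.7931  -0.145    0.0096]
toolz [ 0.0263 -0.0253 -0.9993]
tool delta mm [-0.2519  1.2945 44.9992]
```

Clean. Continue down and grip.

>>> arm_command(commands=[0,0.001,0.008,0,0,0,0.008,0,0,0,0.008,0,0,0,0.008,0,0,0,0.005,0])

```text
clock: 39.8
position: [477.1, 104.5, 27.4]
ee_rot: [0.707, -0.707, 0.018, 0.001]
contact_force: [-0.3, -0.3, -0.2]
gripper_width: 85.2
```

>>> arm_command(commands=[0,0,0,0,0,0,0,0,0,0,0,0,0,0,0,0,0,0,0,0], jaw=0.1)

```text
clock: 40.3
position: [477.5, 104.6, 27.4]
ee_rot: [0.707, -0.707, 0.018, 0.001]
contact_force: [0.1, 0.5, -0.4]
gripper_width: 36.4
```

```bash
python3 st.py 477.5,105,24
```

```text
40.3 [477.4857 104.6042  27.4312] yaw -89.9742839213373 [ 0.7071 -0.7068  0.0181  0.0007] [ 0.571   0.4114 -0.6075  0.0688 -0.5466 -0.6292] 36.400023094742124 [ 0.1108  0.4858 -0.3853]
vel [ 0.0014 -0.0052  0.0038  0.0017 -0.0032 -0.0007] eff [  0.0057 -32.8639  11.1094   2.4677   0.012    0.    ]
toolz [ 0.0246 -0.0266 -0.9993]
tool delta mm [-0.487   0.0699  3.4187]
```

>>> arm_command(commands=[0,0,-0.008,0,0,0,-0.01,0,0,0,-0.012,0,0,0,-0.012,0,0,0,-0.012,0])

```text
clock: 40.8
position: [475.2, 105.7, 84.9]
ee_rot: [0.707, -0.707, 0.018, 0.002]
contact_force: [1.0, 0.5, -1.3]
gripper_width: 36.7
```

>>> arm_command(commands=[0,0,-0.012,0,0,0,-0.012,0,0,0,-0.012,0,0,0,-0.012,0,0,0,-0.008,0])

```text
clock: 41.3
position: [473.9, 107.6, 148.7]
ee_rot: [0.707, -0.707, 0.018, -0.002]
contact_force: [0.1, 0.7, -0.1]
gripper_width: 36.7
```

```bash
python3 st.py 614,-148.5,140
```

```text
41.3 [473.8663 107.6103 148.6727] yaw -89.98704718620347 [ 0.7071 -0.7069  0.0183 -0.0019] [ 0.5809  0.2214 -0.4769  0.0462 -0.8618 -0.6106] 36.69400165970224 [ 0.0978  0.6772 -0.0952]
vel [ 0.0059 -0.118   0.1054 -0.0148 -0.227   0.0069] eff [ -0.0509 -27.4374  15.6326   3.5739   0.1169  -0.0036]
toolz [ 0.0286 -0.0232 -0.9993]
tool delta mm [ 255.8257 -139.6851   18.6129]
```

>>> arm_command(commands=[0,0,0,0,0,0,0,0,0.042,-0.023,0,0,0,0,0,0,0,0,0,0])

```text
clock: 41.8
position: [497.1, 65.0, 151.0]
ee_rot: [0.708, -0.706, 0.018, -0.003]
contact_force: [-0.1, -0.0, -0.9]
gripper_width: 36.7
```

>>> arm_command(commands=[0.042,-0.023,0,0,0,0,0,0,0,0,0,0,0.042,-0.023,0,0,0,0,0,0])

```text
clock: 42.3
position: [542.6, -18.2, 151.9]
ee_rot: [0.709, -0.705, 0.017, -0.001]
contact_force: [0.2, -0.5, -0.2]
gripper_width: 36.1
```

>>> arm_command(commands=[0,0,0,0,0.042,-0.023,0,0,0,0,0,0,0,0,0,0,0,0,0,0])

```text
clock: 42.8
position: [564.1, -56.0, 152.0]
ee_rot: [0.711, -0.703, 0.016, 0.001]
contact_force: [0.4, 0.3, 0.0]
gripper_width: 36.6
```

```bash
python3 st.py 614,-148.5,140
```

```text
42.8 [564.1014 -56.0002 151.981 ] yaw -89.29112060451783 [ 0.7114 -0.7026  0.0155  0.0005] [ 0.2011  0.3459 -0.2791  0.0329 -0.9297 -0.2082] 36.57256500640371 [0.3909 0.3337 0.0159]
vel [ 0.0194 -0.0051 -0.0132 -0.0058 -0.0008 -0.009 ] eff [ -0.4009 -35.0482  16.8725   3.8078   0.0409   0.0082]
toolz [ 0.0213 -0.0226 -0.9995]
tool delta mm [ 92.8004 -48.465   15.1277]
```

>>> arm_command(commands=[0.044,-0.023,0,0.7,0,0,0,0,0,0,0,0,0.042,-0.022,0,0,0,0,0,0])

```text
clock: 43.3
position: [608.9, -136.1, 154.9]
ee_rot: [0.711, -0.703, 0.015, 0.001]
contact_force: [-0.8, -0.3, -0.8]
gripper_width: 36.5
```

>>> arm_command(commands=[0,0,0,0,0,0,0,0,0,0,0,0,0,0,0,0,0,0,0,0])

```text
clock: 43.8
position: [607.0, -131.6, 154.9]
ee_rot: [0.712, -0.702, 0.014, 0.001]
contact_force: [1.1, -1.0, -0.7]
gripper_width: 36.6
```

```bash
python3 st.py 614,-148.5,32; python3 - <<'E'
from h import *
for cam,u,v in (("top",380,200),("scene",320,285)):
    im=arm.get_image(cam)[v-60:v+60,u-80:u+80];cv2.imwrite(f"pics/d1{cam}.png",cv2.resize(im,(640,480),interpolation=cv2.INTER_CUBIC)[:,:,::-1])
E
```

```text
43.8 [ 607.0086 -131.6313  154.9007] yaw -89.11192190796633 [ 0.7125 -0.7015  0.0139  0.0012] [ 0.0576  0.4285 -0.1357  0.0266 -0.99   -0.0565] 36.5581100469766 [ 1.0919 -1.0062 -0.738 ]
vel [ 0.0107 -0.0077 -0.0069  0.0001  0.0005 -0.0036] eff [ -0.0284 -40.0899  17.4516   3.9258   0.0341   0.0001]
toolz [ 0.018  -0.0212 -0.9996]
tool delta mm [ 14.3263  -4.5471 123.3373]
```

View pics/d1top.png

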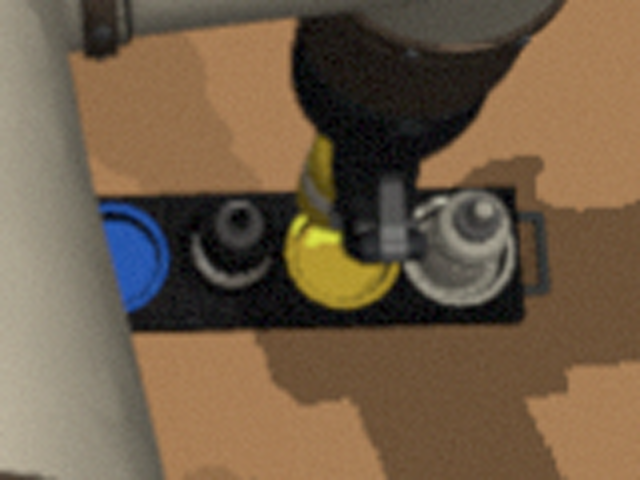

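View pics/d1scene.png

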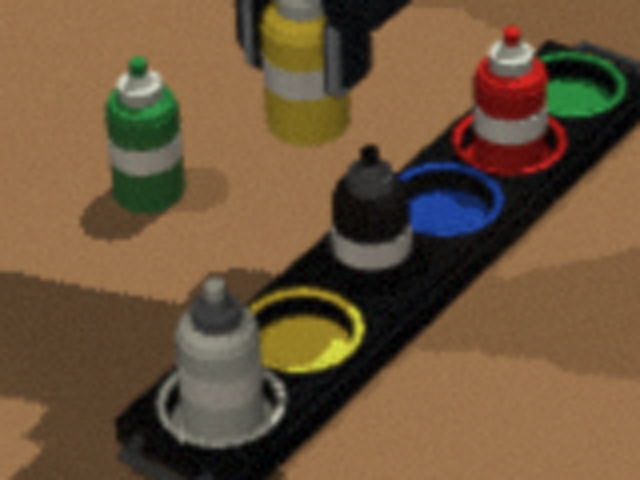

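```bash
python3 - <<'E'
from h import *
np.set_printoptions(precision=1,suppress=True)
a,b=(385.5,203.2),(316,307.5)
print(at_z("top",a,19),at_z("scene",b,19),*tri(ray("top",a),ray("scene",b)))
E
```

```text
[ 609.4 -148.4   19. ] [ 615.2 -148.9   19. ] [ 611.8 -147.7   15.9] 3.9164487910043064
```

>>> arm_command(commands=[0.014,-0.004,0,0.9,0,0,0,0,0,0,0,0,0,0,0.006,0,0,0,0.008,0])

```text
clock: 44.4
position: [612.7, -147.5, 141.8]
ee_rot: [-0.706, 0.708, -0.015, -0.0]
contact_force: [-0.0, 0.3, 0.3]
gripper_width: 36.8
```

>>> arm_command(commands=[0,0,0.008,0,0,0,0.008,0,0,0,0.008,0,0,0,0.008,0,0,0,0.008,0])

```text
clock: 44.9
position: [612.5, -148.0, 96.7]
ee_rot: [-0.706, 0.708, -0.014, -0.001]
contact_force: [0.2, 0.4, -0.4]
gripper_width: 36.6
```

```bash
python3 st.py 613,-148.6,32
```

```text
44.9 [ 612.5326 -148.0434   96.6754] yaw 269.89174476669615 [-0.7064  0.7077 -0.0139 -0.0011] [ 0.0297  0.5019 -0.1777  0.0282 -0.874  -0.0496] 36.60306579085158 [ 0.1552  0.3759 -0.4451]
vel [-0.0013  0.1005 -0.086   0.0044  0.184  -0.0028] eff [ -0.0018 -42.7986  16.2186   3.6088  -0.0879   0.0023]
toolz [ 0.0181 -0.0211 -0.9996]
tool delta mm [-0.809   0.7029 64.6706]
```

>>> arm_command(commands=[0,0.001,0.007,0,0,0,0.007,0,0,0,0.007,0,0,0,0.006,0,0,0,0.004,0])

```text
clock: 45.4
position: [611.7, -148.7, 61.9]
ee_rot: [-0.706, 0.708, -0.013, -0.002]
contact_force: [-0.6, 0.5, -1.1]
gripper_width: 36.1
```

```bash
python3 st.py 613,-148.6,32; python3 look.py d2 scene,320,290 top,380,200
```

```text
45.4 [ 611.6504 -148.6932   61.9082] yaw 269.8971729997441 [-0.7064  0.7077 -0.0133 -0.0016] [ 0.0287  0.5421 -0.2112  0.0301 -0.8018 -0.0512] 36.11009657075549 [-0.6171  0.4717 -1.0652]
vel [-0.0016  0.053  -0.0316  0.0047  0.0909 -0.0019] eff [  0.0146 -43.4521  15.1852   3.3923  -0.0054   0.0011]
toolz [ 0.0165 -0.0211 -0.9996]
tool delta mm [-0.7272 -0.8534 29.9178]
```

View pics/d2.png

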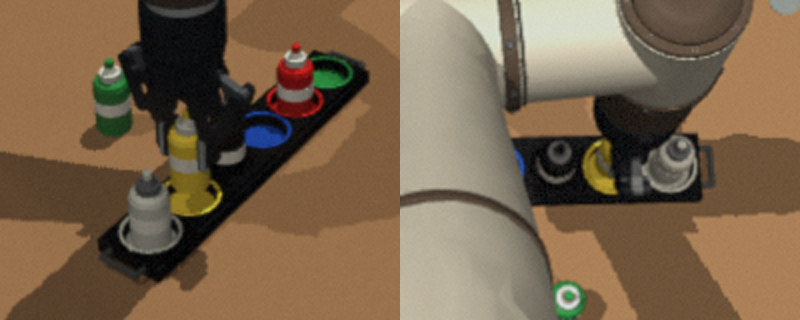

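```bash
python3 - <<'E'
from h import *
im=arm.get_image("scene")[270:340,270:370];cv2.imwrite("pics/d3.png",cv2.resize(im,(800,560),interpolation=cv2.INTER_CUBIC)[:,:,::-1])
# predicted bottom centre & ring
p=arm.read_state()["position"];print(proj("scene",[p[0],p[1],p[2]-27]),proj("scene",[p[0],p[1],19]),proj("scene",[613,-148.6,19]))
E
```

```text
[314.28584135 300.23522195] [314.56775902 306.76527578] [315.15341389 306.97996904]
```

View pics/d3.png

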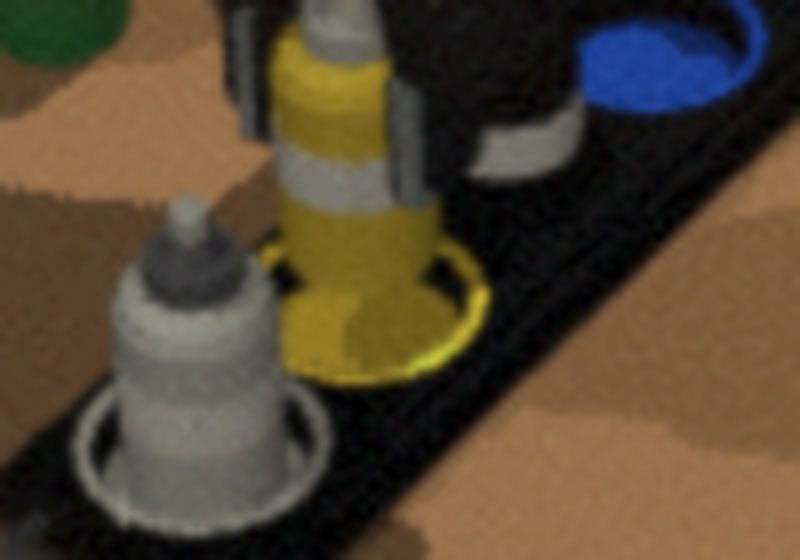

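>>> arm_command(commands=[0,-0.003,0.004,0,0,0,0.004,0,0,0,0.004,0,0,0,0.004,0,0,0,0.003,0])

```text
clock: 46.05
position: [616.7, -149.2, 43.6]
ee_rot: [-0.707, 0.708, -0.015, -0.0]
contact_force: [-0.7, -0.6, -0.7]
gripper_width: 36.4
```

```bash
python3 st.py 614,-148.6,32
```

```text
46.05 [ 616.673  -149.1574   43.5643] yaw 269.9201697707649 [-0.7065  0.7075 -0.0147 -0.0004] [ 0.0278  0.5702 -0.2163  0.0317 -0.7649 -0.0519] 36.44810857587282 [-0.6783 -0.6169 -0.7213]
vel [-0.0002  0.0411 -0.0243  0.0034  0.0677 -0.0011] eff [  0.0143 -44.3387  14.7576   3.296    0.0114   0.001 ]
toolz [ 0.0203 -0.0214 -0.9996]
tool delta mm [-0.8002  2.9078 11.4932]
```

>>> arm_command(commands=[0,0.002,0.002,0,0,0,0.003,0,0,0,0.002,0,0,0,0.002,0,0,0,0,0])

```text
clock: 46.55
position: [614.2, -149.4, 33.1]
ee_rot: [-0.707, 0.708, -0.014, -0.001]
contact_force: [0.1, -0.3, -1.2]
gripper_width: 36.4
```

>>> arm_command(commands=[0,0,0.001,0,0,0,0.001,0,0,0,0,0,0,0,0,0,0,0,0,0])

```text
clock: 47.05
position: [614.8, -149.4, 32.3]
ee_rot: [-0.707, 0.707, -0.015, -0.0]
contact_force: [-0.7, -0.9, -0.3]
gripper_width: 36.4
```

>>> arm_command(commands=[0,0,0,0,0,0,0,0,0,0,0,0,0,0,0,0,0,0,0,0], jaw=1)

```text
clock: 47.55
position: [615.2, -149.5, 32.3]
ee_rot: [-0.707, 0.707, -0.015, -0.0]
contact_force: [-0.3, 0.4, 0.5]
gripper_width: 85.4
```

>>> arm_command(commands=[0,0,-0.01,0,0,0,-0.012,0,0,0,-0.012,0,0,0,-0.012,0,0,0,-0.012,0])

```text
clock: 48.05
position: [613.5, -148.2, 94.4]
ee_rot: [-0.707, 0.707, -0.015, -0.001]
contact_force: [-0.4, 0.1, 0.8]
gripper_width: 85.3
```

>>> arm_command(commands=[0,0,-0.012,0,0,0,0,0,0,0,0,0,-0.019,0.045,0,0,0,0,0,0])

```text
clock: 48.55
position: [564.1, -128.7, 105.6]
ee_rot: [-0.706, 0.708, -0.013, -0.002]
contact_force: [1.0, -1.0, 0.0]
gripper_width: 85.7
```

```bash
python3 st.py 469.5,-90,24; python3 look.py d4 scene,320,290 top,380,230
```

```text
48.55 [ 564.1053 -128.7058  105.6176] yaw 269.8362619261241 [-0.706   0.7081 -0.0133 -0.0018] [ 0.0674  0.4172 -0.3007  0.0302 -0.8383 -0.0903] 85.6831639999661 [ 0.998  -0.9593  0.0244]
vel [-0.0279  0.0909  0.2395  0.0739  0.0586  0.0115] eff [  0.783  -40.5915  15.3395   3.609    0.141   -0.1047]
toolz [ 0.0162 -0.0214 -0.9996]
tool delta mm [-40.1561  96.0261  79.2226]
```

View pics/d4.png

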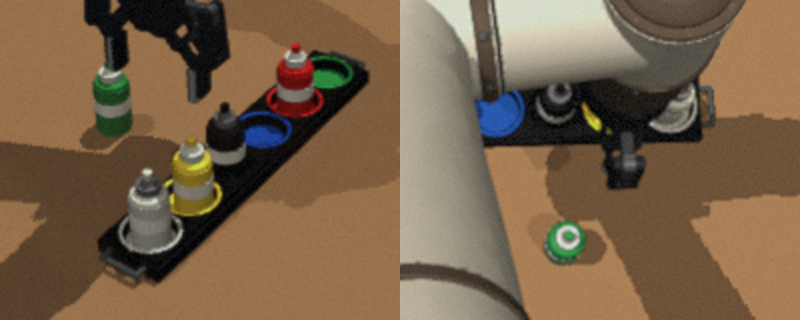

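>>> arm_command(commands=[0,0,0,0,-0.019,0.046,0,0,0,0,0,0,0,0,0,0,-0.018,0.043,0,0])

```text
clock: 49.15
position: [488.4, -92.8, 103.7]
ee_rot: [-0.706, 0.708, -0.019, 0.002]
contact_force: [-1.6, 1.1, 0.2]
gripper_width: 84.9
```

>>> arm_command(commands=[0,0,0,0,0,0,0,0,0,0,0,0,0,0,0,0,0,0,0,0])

```text
clock: 49.65
position: [487.2, -92.6, 103.6]
ee_rot: [-0.705, 0.709, -0.018, 0.002]
contact_force: [0.1, 0.5, -0.6]
gripper_width: 85.3
```

```bash
python3 st.py 469.5,-90,24; python3 look.py d5 scene,280,260 top,380,250
```

```text
49.65 [487.1841 -92.6416 103.6366] yaw 269.7171202809666 [-0.7052  0.7087 -0.0179  0.0018] [ 0.1571  0.2932 -0.514   0.04   -0.7401 -0.1912] 85.34153544300841 [ 0.0624  0.5068 -0.6167]
vel [-0.0061  0.0083  0.0214  0.0027 -0.0015  0.0001] eff [  0.0498 -29.9918  14.1652   3.1493   0.0439  -0.0002]
toolz [ 0.0278 -0.0229 -0.9994]
tool delta mm [-4.3603 19.9152 79.0321]
```

View pics/d5.png

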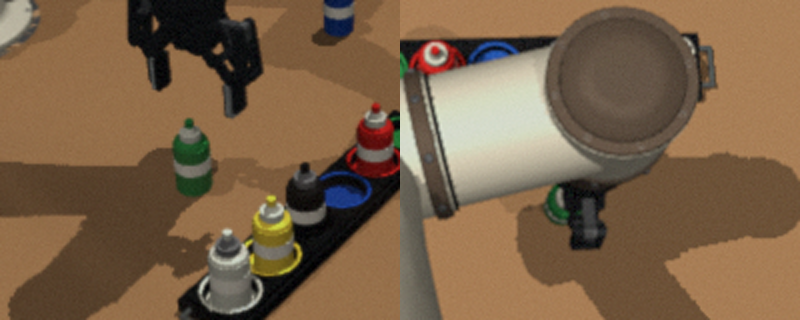

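>>> arm_command(commands=[-0.004,0.018,0,0,0,0,0,0,0,0,0,0,0,0,0.006,0,0,0,0.008,0])

```text
clock: 50.25
position: [472.5, -89.0, 89.5]
ee_rot: [-0.705, 0.709, -0.02, 0.004]
contact_force: [0.0, -0.6, 0.1]
gripper_width: 85.2
```

>>> arm_command(commands=[0,0,0.008,0,0,0,0.008,0,0,0,0.008,0,0,0,0.008,0,0,0,0.006,0])

```text
clock: 50.75
position: [473.6, -90.2, 46.5]
ee_rot: [-0.705, 0.709, -0.019, 0.002]
contact_force: [-0.1, 0.1, 1.1]
gripper_width: 85.6
```

```bash
python3 st.py 469.5,-90,24
```

```text
50.75 [473.6382 -90.1538  46.4992] yaw 269.6860763888107 [-0.705   0.7089 -0.0187  0.0023] [ 0.1675  0.3637 -0.6114  0.0514 -0.5709 -0.2159] 85.55855908739554 [-0.1234  0.1425  1.0581]
vel [-0.0057  0.1181 -0.0594  0.0171  0.1793 -0.0114] eff [  0.0169 -31.3601  11.7376   2.5459  -0.0473   0.0071]
toolz [ 0.0296 -0.0231 -0.9993]
tool delta mm [-0.6468  4.8066 22.3572]
```

>>> arm_command(commands=[-0.001,0.003,0.006,0,0,0,0.006,0,0,0,0.005,0,0,0,0.001,0,0,0,0,0])

```text
clock: 51.25
position: [470.4, -89.6, 25.7]
ee_rot: [-0.705, 0.709, -0.018, 0.002]
contact_force: [-0.7, -0.3, 0.5]
gripper_width: 85.0
```

>>> arm_command(commands=[0,0,0,0,0,0,0,0,0,0,0,0,0,0,0,0,0,0,0,0], jaw=0.1)

```text
clock: 51.75
position: [471.3, -89.5, 27.1]
ee_rot: [-0.705, 0.709, -0.019, 0.002]
contact_force: [0.1, -0.4, -0.6]
gripper_width: 36.7
```

```bash
python3 st.py 617,91,140; python3 look.py e1 scene,280,260 top,380,250
```

```text
51.75 [471.2587 -89.4827  27.1334] yaw 269.71355472495003 [-0.7052  0.7087 -0.0189  0.0025] [ 0.17    0.3951 -0.637   0.0572 -0.5136 -0.2244] 36.70027600803438 [ 0.1244 -0.4206 -0.6038]
vel [ 0.0014 -0.0049  0.0031  0.0011 -0.0072 -0.002 ] eff [  0.0028 -31.94    10.8919   2.4164   0.0396   0.0002]
toolz [ 0.0302 -0.0233 -0.9993]
tool delta mm [-178.5957 -148.2524 -112.5975]
```

View pics/e1.png

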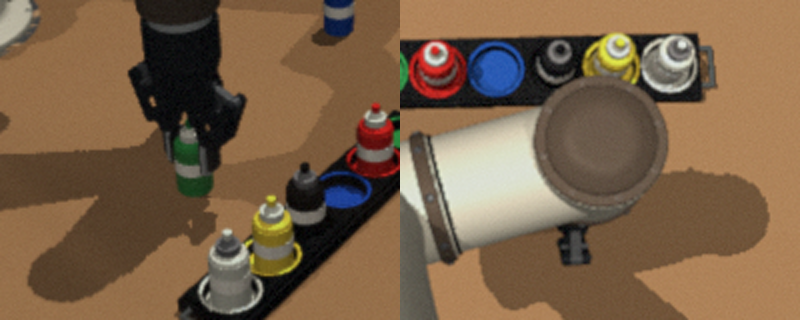

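>>> arm_command(commands=[0,0,-0.008,0,0,0,-0.01,0,0,0,-0.012,0,0,0,-0.012,0,0,0,-0.012,0])

```text
clock: 52.35
position: [468.4, -88.3, 83.7]
ee_rot: [-0.705, 0.709, -0.018, 0.001]
contact_force: [0.1, -0.7, -0.4]
gripper_width: 36.6
```

>>> arm_command(commands=[0,0,-0.012,0,0,0,-0.012,0,0,0,-0.012,0,0,0,-0.012,0,0,0,-0.008,0])

```text
clock: 52.85
position: [466.9, -86.7, 147.0]
ee_rot: [-0.705, 0.709, -0.019, 0.004]
contact_force: [0.4, -0.2, 0.2]
gripper_width: 36.7
```

>>> arm_command(commands=[0,0,0,0,0,0,0,0,-0.038,-0.031,0,0,0,0,0,0,0,0,0,0])

```text
clock: 53.35
position: [498.1, -48.1, 147.7]
ee_rot: [-0.705, 0.709, -0.019, 0.004]
contact_force: [-0.5, 0.4, -0.6]
gripper_width: 36.6
```

>>> arm_command(commands=[-0.038,-0.031,0,0,0,0,0,0,0,0,0,0,-0.038,-0.031,0,0,0,0,0,0])

```text
clock: 53.85
position: [559.4, 26.5, 145.3]
ee_rot: [-0.703, 0.71, -0.018, 0.001]
contact_force: [-0.1, -0.8, -0.8]
gripper_width: 36.4
```

>>> arm_command(commands=[0,0,0,0,0,0,0,0,0,0,0,0,0,0,0,0,0,0,0,0])

```text
clock: 54.35
position: [556.7, 23.7, 144.3]
ee_rot: [-0.703, 0.711, -0.017, -0.0]
contact_force: [0.9, 0.2, -0.0]
gripper_width: 36.5
```

```bash
python3 st.py 617,91,140
```

```text
54.35 [556.6804  23.7255 144.2592] yaw 269.3021750482842 [-0.7027  0.7113 -0.0171 -0.    ] [ 0.3506  0.3394 -0.3143  0.0396 -0.9033 -0.3871] 36.49236104057348 [ 0.9316  0.1772 -0.0347]
vel [-0.0067 -0.0088 -0.0073 -0.0002  0.0013  0.0033] eff [  0.0321 -34.5806  16.4726   3.7139   0.0283  -0.0001]
toolz [ 0.024  -0.0244 -0.9994]
tool delta mm [-68.1044 -59.3949   4.0624]
```

>>> arm_command(commands=[-0.034,-0.03,0,-0.7,0,0,0,0,0,0,0,0,-0.034,-0.03,0,0,0,0,0,0])

```text
clock: 54.85
position: [616.9, 90.4, 144.3]
ee_rot: [-0.706, 0.708, -0.017, -0.001]
contact_force: [-1.5, -1.6, -0.6]
gripper_width: 36.1
```

>>> arm_command(commands=[0,0,0,0,0,0,0,0,0,0,0,0,0,0,0,0,0,0,0,0])

```text
clock: 55.35
position: [615.1, 88.5, 144.3]
ee_rot: [-0.706, 0.708, -0.017, -0.001]
contact_force: [-0.0, -0.3, -0.8]
gripper_width: 36.3
```

```bash
python3 st.py 617,91,32
```

```text
55.35 [615.0998  88.51   144.3484] yaw 269.75861304296745 [-0.7055  0.7085 -0.0166 -0.0011] [ 0.4185  0.441  -0.1489  0.0384 -0.9714 -0.4443] 36.307171030840884 [-0.01   -0.2925 -0.8222]
vel [-0.0029 -0.0064 -0.006  -0.001  -0.0007 -0.0002] eff [  0.0331 -40.4604  17.2192   3.8899   0.0195  -0.    ]
toolz [ 0.0218 -0.025  -0.9994]
tool delta mm [ -5.2935   0.5763 112.2659]
```

Lower.

>>> arm_command(commands=[-0.005,0,0,0,0,0,0,0,0,0,0.006,0,0,0,0.008,0,0,0,0.008,0])

```text
clock: 55.85
position: [616.1, 93.3, 122.3]
ee_rot: [-0.705, 0.709, -0.017, 0.0]
contact_force: [-0.7, -0.2, -0.9]
gripper_width: 36.5
```

>>> arm_command(commands=[0,0,0.008,0,0,0,0.008,0,0,0,0.008,0,0,0,0.008,0,0,0,0.008,0])

```text
clock: 56.35
position: [616.3, 91.9, 77.1]
ee_rot: [-0.705, 0.709, -0.017, -0.001]
contact_force: [-0.1, 0.2, -0.1]
gripper_width: 36.8
```

```bash
python3 st.py 617,91,32
```

```text
56.35 [616.3069  91.8704  77.0532] yaw 269.7356435589909 [-0.7054  0.7086 -0.0165 -0.001 ] [ 0.4228  0.5164 -0.2171  0.043  -0.8281 -0.4564] 36.76142494824133 [-0.122   0.192  -0.0812]
vel [-0.0059  0.108  -0.0808  0.0062  0.1852 -0.0058] eff [  0.0117 -42.8553  15.5485   3.4673  -0.106    0.004 ]
toolz [ 0.0219 -0.0249 -0.9995]
tool delta mm [-0.2514  0.2932 45.0653]
```

>>> arm_command(commands=[0,0,0.006,0,0,0,0.005,0,0,0,0.003,0,0,0,0,0,0,0,0,0])

```text
clock: 56.85
position: [616.2, 91.2, 60.4]
ee_rot: [-0.705, 0.709, -0.016, -0.002]
contact_force: [0.0, -0.4, -1.0]
gripper_width: 36.6
```

```bash
python3 st.py 617,91,32;python3 - <<'E'
from h import *
im=arm.get_image("scene")[205:275,330:430];cv2.imwrite("pics/e3.png",cv2.resize(im,(800,560),interpolation=cv2.INTER_CUBIC)[:,:,::-1])
E
```

```text
56.85 [616.2397  91.2339  60.3527] yaw 269.7364941826139 [-0.7054  0.7086 -0.0162 -0.002 ] [ 0.4219  0.5372 -0.2312  0.0444 -0.7952 -0.4574] 36.55951250146611 [ 0.0312 -0.4151 -0.9784]
vel [-0.0007  0.0035  0.0001  0.001   0.0024 -0.001 ] eff [ -0.012  -42.6301  14.8269   3.3373   0.0096  -0.0001]
toolz [ 0.02   -0.0258 -0.9995]
tool delta mm [-0.4985 -0.1912 28.3589]
```

View pics/e3.png

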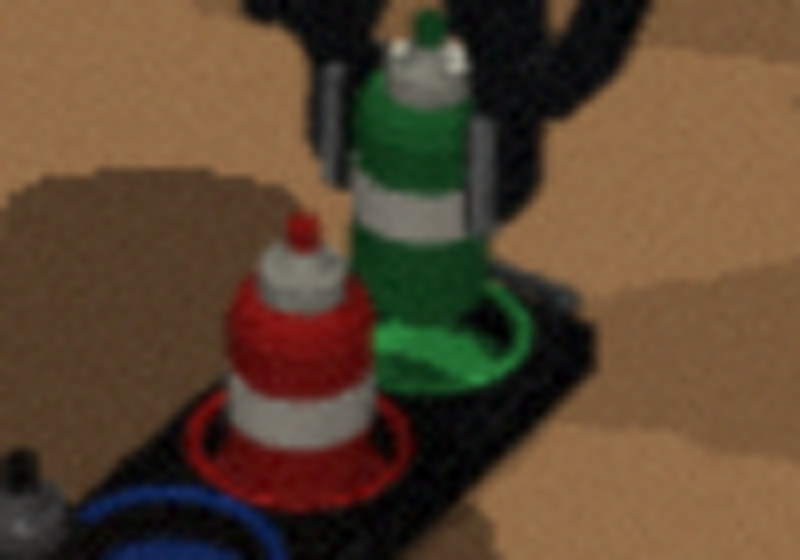

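>>> arm_command(commands=[0,-0.001,0.004,0,0,0,0.005,0,0,0,0.005,0,0,0,0.004,0,0,0,0.002,0])

```text
clock: 57.4
position: [618.4, 91.0, 39.9]
ee_rot: [-0.705, 0.709, -0.017, -0.001]
contact_force: [0.4, 0.1, -0.7]
gripper_width: 36.4
```

```bash
python3 st.py 617,91,32
```

```text
57.4 [618.41    90.9561  39.877 ] yaw 269.7348856288195 [-0.7054  0.7086 -0.0166 -0.0009] [ 0.4199  0.565  -0.2447  0.0465 -0.7515 -0.4584] 36.39577163782351 [ 0.4481  0.0508 -0.7166]
vel [-0.0011  0.0275 -0.0173  0.0032  0.0452 -0.0024] eff [  0.0145 -43.7868  14.4589   3.2419   0.0133   0.0007]
toolz [ 0.0222 -0.0248 -0.9994]
tool delta mm [-0.2317  1.5856  7.8402]
```

>>> arm_command(commands=[0,0,0.002,0,0,0,0.002,0,0,0,0.002,0,0,0,0.001,0,0,0,0,0])

```text
clock: 57.9
position: [618.6, 90.7, 31.9]
ee_rot: [-0.705, 0.709, -0.017, -0.001]
contact_force: [0.2, 0.3, 0.3]
gripper_width: 36.5
```

>>> arm_command(commands=[0,0,0.001,0,0,0,0.001,0,0,0,0,0,0,0,0,0,0,0,0,0])

```text
clock: 58.4
position: [618.9, 90.9, 32.2]
ee_rot: [-0.706, 0.708, -0.017, -0.001]
contact_force: [-0.6, -0.1, -1.6]
gripper_width: 36.5
```

>>> arm_command(commands=[0,0,0,0,0,0,0,0,0,0,0,0,0,0,0,0,0,0,0,0], jaw=1)

```text
clock: 58.9
position: [619.3, 90.9, 32.1]
ee_rot: [-0.706, 0.708, -0.017, -0.0]
contact_force: [0.8, 0.5, 0.9]
gripper_width: 85.3
```

>>> arm_command(commands=[0,0,-0.01,0,0,0,-0.012,0,0,0,-0.012,0,0,0,-0.012,0,0,0,-0.012,0])

```text
clock: 59.4
position: [617.5, 92.2, 94.2]
ee_rot: [-0.706, 0.708, -0.017, -0.001]
contact_force: [-0.1, -0.1, -0.2]
gripper_width: 85.3
```

>>> arm_command(commands=[0,0,-0.012,0,0,0,0,0,0,0,0,0,-0.032,0.038,0,0,0,0,0,0])

```text
clock: 59.9
position: [579.5, 125.2, 108.1]
ee_rot: [-0.705, 0.709, -0.018, 0.001]
contact_force: [0.2, 0.7, 0.0]
gripper_width: 85.3
```

>>> arm_command(commands=[0,0,0,0,-0.032,0.038,0,0,0,0,0,0,0,0,0,0,-0.032,0.038,0,0])

```text
clock: 60.4
position: [506.6, 188.7, 102.8]
ee_rot: [-0.703, 0.711, -0.018, 0.001]
contact_force: [-0.0, 1.0, 0.6]
gripper_width: 85.9
```

>>> arm_command(commands=[0,0,0,0,0,0,0,0,0,0,0,0,0,0,0,0,0,0,0,0])

```text
clock: 60.9
position: [507.0, 188.4, 102.1]
ee_rot: [-0.703, 0.711, -0.018, -0.0]
contact_force: [0.5, 0.5, 0.3]
gripper_width: 85.3
```

```bash
python3 st.py 421.5,257,24; python3 look.py f1 scene,360,230 top,200,270
```

```text
60.9 [506.9569 188.3955 102.1268] yaw 269.3146616033155 [-0.7028  0.7112 -0.0179 -0.    ] [ 0.6759  0.3691 -0.4005  0.0497 -0.7982 -0.7226] 85.28187672435938 [0.5029 0.5435 0.2791]
vel [-0.0146  0.0046  0.0086 -0.0003 -0.002   0.0044] eff [  0.1528 -34.3354  14.7285   3.2836   0.0062  -0.0004]
toolz [ 0.0251 -0.0255 -0.9994]
tool delta mm [-69.4978  88.2066  74.1817]
```

View pics/f1.png

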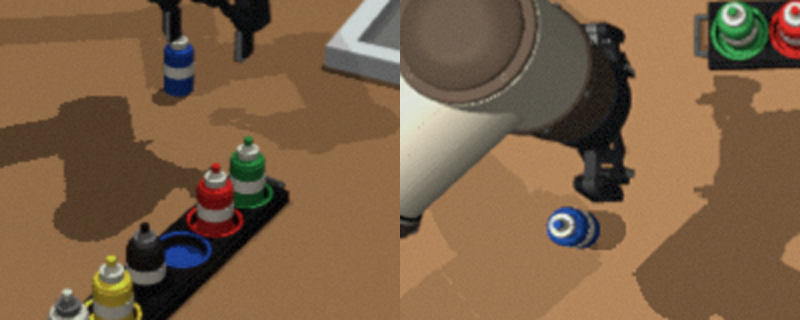

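>>> arm_command(commands=[-0.033,0.042,-0.003,-0.7,0,0,0,0,0,0,0,0,-0.033,0.042,0,0,0,0,0,0])

```text
clock: 61.5
position: [429.2, 251.9, 101.5]
ee_rot: [-0.705, 0.709, -0.018, 0.001]
contact_force: [0.5, 0.9, 0.7]
gripper_width: 85.6
```

>>> arm_command(commands=[0,0,0,0,0,0,0,0,0,0,0,0,0,0,0,0,0,0,0,0])

```text
clock: 62.0
position: [431.6, 250.1, 101.6]
ee_rot: [-0.704, 0.71, -0.018, 0.001]
contact_force: [0.4, 0.3, -0.0]
gripper_width: 85.3
```

```bash
python3 st.py 421.5,257,24; python3 look.py f2 scene,350,180 top,200,280
```

```text
62.0 [431.5738 250.1469 101.5743] yaw 269.5403275709451 [-0.7041  0.7098 -0.0182  0.0011] [ 0.874   0.3096 -0.4999  0.0527 -0.7632 -0.9201] 85.31473156385941 [ 0.4467  0.2686 -0.0359]
vel [-0.0151  0.0017  0.0036  0.0001 -0.0016  0.0018] eff [  0.0822 -30.7007  14.1666   3.1561  -0.0044  -0.0001]
toolz [ 0.0271 -0.0243 -0.9993]
tool delta mm [-8.635  12.2429 77.0829]
```

View pics/f2.png

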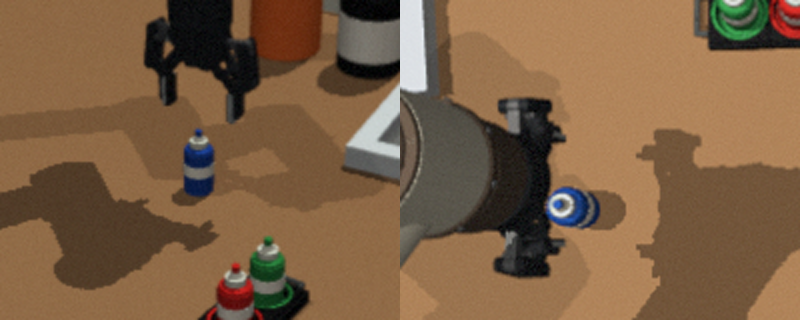

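>>> arm_command(commands=[-0.008,0.012,0,-0.4,0,0,0,0,0,0,0,0,0,0,0.006,0,0,0,0.008,0])

```text
clock: 62.6
position: [419.5, 259.2, 87.2]
ee_rot: [-0.707, 0.707, -0.018, 0.002]
contact_force: [0.3, -0.6, -0.0]
gripper_width: 85.3
```

>>> arm_command(commands=[0,0,0.008,0,0,0,0.008,0,0,0,0.008,0,0,0,0.008,0,0,0,0.006,0])

```text
clock: 63.1
position: [420.1, 257.3, 44.3]
ee_rot: [-0.707, 0.707, -0.018, 0.001]
contact_force: [0.3, -0.7, -0.9]
gripper_width: 85.7
```

```bash
python3 st.py 421.5,257,24
```

```text
63.1 [420.0853 257.3068  44.3266] yaw 269.95765694423596 [-0.7067  0.7073 -0.0182  0.0007] [ 0.9025  0.3903 -0.5756  0.0634 -0.6087 -0.9553] 85.65102016951963 [ 0.2978 -0.7298 -0.9068]
vel [-0.0073  0.1109 -0.0627  0.0183  0.1743 -0.014 ] eff [  0.0288 -32.8343  11.8764   2.5857  -0.1033   0.008 ]
toolz [ 0.0267 -0.0247 -0.9993]
tool delta mm [-0.1955 -0.8712 20.3585]
```

>>> arm_command(commands=[0,0,0.006,0,0,0,0.006,0,0,0,0.003,0,0,0,0.001,0,0,0,0,0])

```text
clock: 63.6
position: [420.4, 256.5, 25.8]
ee_rot: [-0.707, 0.707, -0.018, -0.0]
contact_force: [-0.2, 0.4, 0.1]
gripper_width: 85.3
```

>>> arm_command(commands=[0,0,0,0,0,0,0,0,0,0,0,0,0,0,0,0,0,0,0,0], jaw=0.1)

```text
clock: 64.1
position: [420.9, 257.1, 27.1]
ee_rot: [-0.707, 0.707, -0.018, 0.001]
contact_force: [-1.1, 0.2, -0.6]
gripper_width: 36.4
```

>>> arm_command(commands=[0,0,-0.008,0,0,0,-0.01,0,0,0,-0.012,0,0,0,-0.012,0,0,0,-0.012,0])

```text
clock: 64.6
position: [418.5, 257.6, 83.9]
ee_rot: [-0.707, 0.707, -0.018, -0.0]
contact_force: [-0.3, -0.0, 0.6]
gripper_width: 36.5
```

```bash
python3 st.py 615,-28.6,140; python3 look.py f3 scene,350,180 top,200,280
```

```text
64.6 [418.5301 257.65    83.8544] yaw 269.95078646884014 [-0.7067  0.7073 -0.0182 -0.0005] [ 0.9056  0.3265 -0.5348  0.055  -0.7155 -0.9481] 36.480832115680194 [-0.346  -0.0329  0.6028]
vel [ 0.0115 -0.205   0.1422 -0.0239 -0.3426  0.0178] eff [ -0.0667 -30.2115  13.211    3.0383   0.1963  -0.0124]
toolz [ 0.0251 -0.0264 -0.9993]
tool delta mm [ 287.3989 -197.9685  -43.6138]
```

View pics/f3.png

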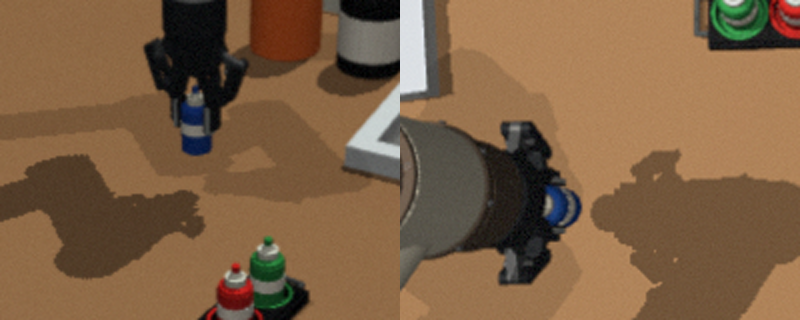

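>>> arm_command(commands=[0,0,-0.012,0,0,0,-0.012,0,0,0,-0.012,0,0,0,-0.012,0,0,0,-0.01,0])

```text
clock: 65.2
position: [415.9, 258.3, 143.1]
ee_rot: [-0.706, 0.708, -0.018, -0.001]
contact_force: [-0.4, -0.6, -1.0]
gripper_width: 36.4
```

>>> arm_command(commands=[0,0,0,0,0,0,0,0,0.041,-0.028,0,0,0,0,0,0,0,0,0,0])

```text
clock: 65.7
position: [444.1, 216.4, 143.8]
ee_rot: [-0.707, 0.707, -0.017, -0.001]
contact_force: [0.1, 0.4, -0.4]
gripper_width: 36.5
```

>>> arm_command(commands=[0.041,-0.028,0,0,0,0,0,0,0,0,0,0,0.041,-0.028,0,0,0,0,0,0])

```text
clock: 66.2
position: [499.6, 135.2, 145.0]
ee_rot: [0.709, -0.705, 0.017, 0.003]
contact_force: [-0.7, 0.6, -0.8]
gripper_width: 36.5
```

>>> arm_command(commands=[0,0,0,0,0.041,-0.028,0,0,0,0,0,0,0,0,0,0,0,0,0,0])

```text
clock: 66.7
position: [526.1, 98.0, 145.5]
ee_rot: [0.711, -0.703, 0.016, 0.004]
contact_force: [-0.5, -0.5, -0.9]
gripper_width: 36.6
```

```bash
python3 st.py 615,-28.6,140
```

```text
66.7 [526.1444  98.0469 145.507 ] yaw -89.40400717901521 [ 0.7107 -0.7033  0.0164  0.0041] [ 0.5069  0.3088 -0.3588  0.043  -0.9023 -0.5231] 36.63949783691306 [-0.5148 -0.471  -0.8613]
vel [ 0.0207 -0.0018 -0.0065 -0.0075  0.0011 -0.0086] eff [ -0.4458 -32.6576  16.292    3.6847   0.0018   0.0091]
toolz [ 0.0176 -0.0288 -0.9994]
tool delta mm [127.3293 -87.3933  10.7118]
```

>>> arm_command(commands=[0.041,-0.028,0,0.6,0,0,0,0,0,0,0,0,0.041,-0.028,0,0,0,0,0,0])

```text
clock: 67.2
position: [581.9, 22.2, 149.1]
ee_rot: [0.711, -0.703, 0.016, 0.004]
contact_force: [-0.8, -0.1, 0.1]
gripper_width: 36.3
```

>>> arm_command(commands=[0,0,0,0,0,0,0,0,0,0,0,0,0,0,0,0,0,0,0,0])

```text
clock: 67.7
position: [579.4, 26.5, 148.8]
ee_rot: [0.713, -0.701, 0.016, 0.004]
contact_force: [0.5, -0.5, -0.3]
gripper_width: 36.5
```

```bash
python3 st.py 615,-28.6,140
```

```text
67.7 [579.3559  26.532  148.8172] yaw -88.9696700582681 [ 0.7133 -0.7006  0.0156  0.0044] [ 0.3418  0.3737 -0.2469  0.0395 -0.9449 -0.3468] 36.48762307107238 [ 0.451  -0.493  -0.2592]
vel [ 0.013  -0.006  -0.0073  0.0008 -0.0001 -0.0028] eff [ -0.0372 -36.6661  16.7932   3.7838   0.0095   0.0001]
toolz [ 0.0161 -0.0282 -0.9995]
tool delta mm [ 55.4824 -34.4934  10.9404]
```

>>> arm_command(commands=[0.041,-0.026,0,1,0,0,0,0,0,0,0,0,0,0,0,0,0,0,0,0])

```text
clock: 68.2
position: [605.9, -12.7, 150.6]
ee_rot: [0.708, -0.706, 0.016, 0.004]
contact_force: [0.4, 0.3, 0.4]
gripper_width: 36.8
```

```bash
python3 st.py 615,-28.6,32
```

```text
68.2 [605.8798 -12.6943 150.5825] yaw -89.78716828755213 [ 0.7083 -0.7057  0.0155  0.0043] [ 0.2616  0.4117 -0.1798  0.0378 -0.9715 -0.2791] 36.813736683276204 [0.3586 0.3133 0.3566]
vel [ 0.007  -0.0032 -0.0071  0.0006 -0.0002 -0.0017] eff [ -0.2031 -38.8475  17.1969   3.8778   0.0196   0.001 ]
toolz [ 0.016  -0.028  -0.9995]
tool delta mm [ 12.6054  -7.1743 119.1118]
```

>>> arm_command(commands=[0.013,-0.007,0,0.2,0,0,0,0,0,0,0,0,0,0,0.006,0,0,0,0.008,0])

```text
clock: 68.7
position: [613.8, -25.5, 137.8]
ee_rot: [0.708, -0.706, 0.016, 0.003]
contact_force: [0.3, -0.4, -0.6]
gripper_width: 36.3
```

>>> arm_command(commands=[0,0,0.008,0,0,0,0.008,0,0,0,0.008,0,0,0,0.008,0,0,0,0.008,0])

```text
clock: 69.2
position: [613.5, -26.5, 92.8]
ee_rot: [0.708, -0.706, 0.015, 0.004]
contact_force: [-0.6, 0.8, -0.8]
gripper_width: 36.8
```

```bash
python3 st.py 615,-28.6,32
```

```text
69.2 [613.4783 -26.4681  92.778 ] yaw -89.83673210536355 [ 0.708  -0.706   0.0154  0.0042] [ 0.2354  0.4854 -0.2244  0.0407 -0.8525 -0.2592] 36.782343582842614 [-0.5799  0.8352 -0.8205]
vel [-0.0045  0.1055 -0.0879  0.0056  0.1876 -0.0035] eff [  0.0135 -41.5982  15.818    3.5184  -0.1102   0.0036]
toolz [ 0.0158 -0.0277 -0.9995]
tool delta mm [ 0.446  -0.5582 60.8303]
```

>>> arm_command(commands=[0,0,0.007,0,0,0,0.007,0,0,0,0.006,0,0,0,0.003,0,0,0,0,0])

```text
clock: 69.7
position: [613.1, -27.4, 65.9]
ee_rot: [0.708, -0.706, 0.015, 0.005]
contact_force: [0.5, -0.5, -1.0]
gripper_width: 36.7
```

```bash
python3 st.py 615,-28.6,32;python3 - <<'E'
from h import *
im=arm.get_image("scene")[235:305,305:405];cv2.imwrite("pics/g3.png",cv2.resize(im,(800,560),interpolation=cv2.INTER_CUBIC)[:,:,::-1])
E
```

```text
69.7 [613.1107 -27.3517  65.9238] yaw -89.84492409403727 [ 0.708  -0.7061  0.0146  0.0054] [ 0.234   0.5183 -0.2488  0.0427 -0.7981 -0.2609] 36.71045811572405 [ 0.4527 -0.5143 -1.0306]
vel [-0.0002 -0.0005  0.0031  0.0033  0.0026  0.0014] eff [  0.0077 -41.7545  14.8844   3.3429   0.041   -0.0007]
toolz [ 0.013  -0.0283 -0.9995]
tool delta mm [ 0.2916 -1.4476 33.9673]
```

View pics/g3.png

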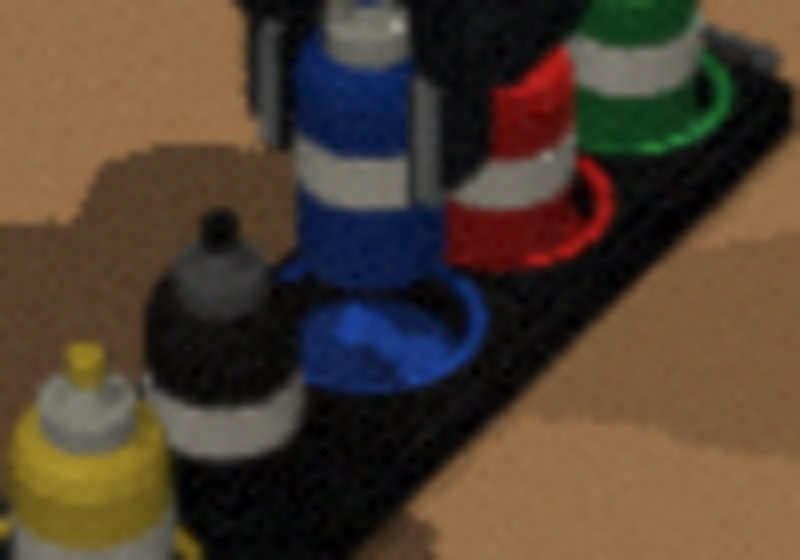

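>>> arm_command(commands=[0,-0.001,0.005,0,0,0,0.006,0,0,0,0.005,0,0,0,0.004,0,0,0,0.002,0])

```text
clock: 70.25
position: [615.6, -27.8, 43.7]
ee_rot: [0.708, -0.706, 0.016, 0.004]
contact_force: [-0.6, -0.2, -0.8]
gripper_width: 36.6
```

```bash
python3 st.py 615,-28.6,32
```

```text
70.25 [615.5683 -27.8208  43.6568] yaw -89.833566653141 [ 0.708  -0.706   0.0155  0.0042] [ 0.2323  0.5487 -0.2641  0.0452 -0.7492 -0.2623] 36.62511498655764 [-0.578  -0.1641 -0.7735]
vel [-0.001   0.0288 -0.0165  0.0034  0.0461 -0.    ] eff [  0.015  -42.846   14.3456   3.2073   0.0109   0.0007]
toolz [ 0.0161 -0.0278 -0.9995]
tool delta mm [ 0.453   0.7574 11.6633]
```

>>> arm_command(commands=[0,0,0.003,0,0,0,0.003,0,0,0,0.002,0,0,0,0.002,0,0,0,0,0])

```text
clock: 70.75
position: [615.7, -28.2, 32.4]
ee_rot: [0.708, -0.706, 0.015, 0.004]
contact_force: [1.4, -0.3, 0.3]
gripper_width: 36.6
```

>>> arm_command(commands=[0,0,0.001,0,0,0,0.001,0,0,0,0,0,0,0,0,0,0,0,0,0])

```text
clock: 71.25
position: [616.4, -28.1, 32.2]
ee_rot: [0.708, -0.706, 0.016, 0.004]
contact_force: [0.9, 0.4, -0.0]
gripper_width: 36.5
```

Seated (stops at 32.2). Release, rise, back off and check.

>>> arm_command(commands=[0,0,0,0,0,0,0,0,0,0,0,0,0,0,0,0,0,0,0,0], jaw=1)

```text
clock: 71.75
position: [616.6, -28.1, 32.0]
ee_rot: [0.708, -0.706, 0.016, 0.004]
contact_force: [-0.0, -0.2, 0.1]
gripper_width: 85.7
```

>>> arm_command(commands=[0,0,-0.01,0,0,0,-0.012,0,0,0,-0.012,0,0,0,-0.012,0,0,0,-0.012,0])

```text
clock: 72.25
position: [615.1, -26.5, 94.2]
ee_rot: [0.708, -0.706, 0.016, 0.004]
contact_force: [0.3, -0.2, -0.7]
gripper_width: 85.6
```

>>> arm_command(commands=[0,0,-0.014,0,0,0,-0.014,0,0,0,-0.014,0,0,0,-0.014,0,0,0,-0.014,0])

```text
clock: 72.75
position: [613.9, -24.3, 172.8]
ee_rot: [0.708, -0.706, 0.017, 0.002]
contact_force: [-0.4, 0.2, -0.4]
gripper_width: 85.0
```

>>> arm_command(commands=[0,0,0,0,0,0,0,0,0,0.05,0,0,0,0,0,0,0,0,0,0])

```text
clock: 73.25
position: [558.7, -25.2, 169.7]
ee_rot: [0.708, -0.706, 0.015, 0.005]
contact_force: [0.4, -0.1, 0.6]
gripper_width: 85.5
```

>>> arm_command(commands=[0,0.05,0,0,0,0,0,0,0,0,0,0,0,0.05,0,0,0,0,0,0])

```text
clock: 73.75
position: [452.5, -26.7, 162.6]
ee_rot: [0.707, -0.707, 0.01, 0.011]
contact_force: [0.5, 0.1, 0.5]
gripper_width: 85.2
```

>>> arm_command(commands=[0,0,0,0,0,0,0,0,0,0,0,0,0,0,0,0,0,0,0,0])

```text
clock: 74.25
position: [457.7, -25.6, 164.5]
ee_rot: [0.707, -0.707, 0.012, 0.009]
contact_force: [-0.1, -0.0, -0.3]
gripper_width: 85.3
```

```bash
python3 st.py; python3 - <<'E'
from h import *
np.set_printoptions(precision=1,suppress=True)
o=[]
for cam,u,v in (("scene",340,270),("top",345,190)):
    im=arm.get_image(cam)[v-75:v+75,u-100:u+100];o.append(cv2.resize(im,(400,300),interpolation=cv2.INTER_CUBIC))
cv2.imwrite("pics/fin.png",np.hstack(o)[:,:,::-1])
for c in "red yellow green blue black white".split():
    for r in arm.place_of("scene",c+"_mid")[:1]: print(c,world("scene",r["centre"]),round(r["confidence"],2))
E
```

```text
74.25 [457.6836 -25.6148 164.4913] yaw -89.99972202077052 [ 0.707  -0.707   0.0117  0.0089] [ 0.32    0.1646 -0.5008  0.0366 -0.9112 -0.3425] 85.3303532581709 [-0.09   -0.0137 -0.3489]
vel [-0.0039  0.0094  0.0126 -0.001  -0.0014  0.0025] eff [  0.0125 -25.0104  16.041    3.5916  -0.0113  -0.0001]
toolz [ 0.0039 -0.0291 -0.9996]
red [616.8  33.3  47.5] 0.95
yellow [ 613.8 -147.5   49.3] 0.86
green [618.4  91.8  43.9] 0.66
blue [617.7 -28.8  42.5] 0.79
black [612.9 -86.   45.2] 0.9
white [ 605.7 -203.6   46.6] 0.79
```

View pics/fin.png

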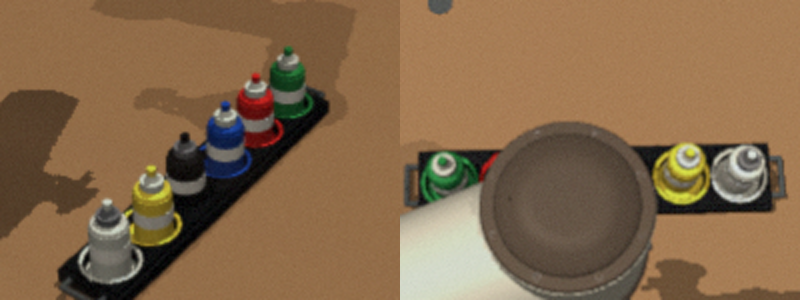

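```bash
python3 -c "
from bench import arm
print(arm.job_done())"
```

```text
the job is handed in; nothing more can be done
None
```

All four loose bottles (red, yellow, green, blue) are back in their own wells, lowered in slowly and released only after they touched the well floor. I handed the job in at about 74.5 s of the 102 s allowed.

**Last checks:**
- **Scene picture:** all six bottles stand upright, nozzle up, and the black and white ones are still in their wells.
- **Half-way heights:** the scene network put the four at 42.5 to 49.3 mm, against 47 mm for a seated bottle. Blue (42.5) and green (43.9) read low, within or near the network's error of about 4 mm.
- **Final lowering:** the tool stopped within about 0.5 mm of the height expected for a seated bottle on all four.
- **Forces:** the wrist readings I saw stayed within about 2 N.
- **Arm clear:** the gripper is open and well away from the rack.

**What disagreed or was not checked:**
- **Tool tilt:** fast back-to-back moves slowly tilted the tool, up to about 11° before the first grasp. I used up about 15 s finding moves that straightened it. During the grasps and placements it was about 1° to 3°.
- **Joint limit:** while looking for a way to straighten it, I let joint 3 ease up to the end of its range. The readings stayed inside it (−1.069 against −1.07).
- **Well positions:** the two cameras differed by 4 to 7 mm across the rack, so I used a middle value and checked yellow, green and blue in the picture before the last lowering.
- **Top camera:** in the last top picture the arm hid most of the row. It shows green, yellow and white standing in their wells, but red, blue and black were confirmed from the scene camera only.

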